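# Clear the stone carver's bench into the sorting trays

### The job

The carving class is over: sort what lies on the bench into the trays. Lay both chisels flat on the floor of the blue tray, side by side along its length, with their cutting ends towards its white end; lay both rubbing blocks flat on the floor of the green tray, next to each other; and put the stone offcut in the red tray. Leave the hammer and the brush where they are, and end with everything let go and at rest.

Things in the scene. Friction and masses are not known exactly. Their poses are not given: they have to be found in the camera images.
- point_chisel_mid (a point): Point chisel lying on the bench: dark octagonal steel shank 14 mm across the flats and 120 mm long, then a bright cone 40 mm long to a point; 160 mm in all, 0.2 kg. The striking end has a yellow band. This point is its centre, half-way along and half-way up (7 mm above the bench); x points to the cutting end, 80 mm ahead; the striking end is 80 mm behind. z up at the start.
- flat_chisel_mid (a point): Flat chisel lying on the bench: dark octagonal steel shank 14 mm across the flats and 110 mm long, then a bright blade that widens to 26 mm and is 5 mm thick; 160 mm in all, 0.2 kg. The striking end has a yellow band. This point is its centre, half-way along and half-way up (7 mm above the bench); x points to the cutting end, 80 mm ahead; the striking end is 80 mm behind. z up at the start.
- dark_block_mid (a point): Near-black rubbing block, 80 mm (its x) by 40 mm (its y) by 28 mm high, 0.2 kg. This point is its centre, 14 mm above what it lies on; z up.
- orange_block_mid (a point): Terracotta-orange rubbing block, 80 mm (its x) by 40 mm (its y) by 28 mm high, 0.2 kg. This point is its centre, 14 mm above what it lies on; z up.
- offcut_mid (a point): Pale grey-white stone offcut with a broken top: 62 mm (its x) by 44 mm (its y), about 28 mm high, 0.17 kg; its sides are upright to 22 mm. This point is at its middle, 14 mm above what it lies on; z up.
- blue_tray_white_end (a point): Fixed blue open tray, 150 mm (x) by 220 mm (y), 28 mm high; walls and floor 5 mm thick (inside 140 x 210 mm). Its +y end wall is painted white. This point is the middle of that wall's inner face at its foot, on the tray floor (5 mm above the bench). y points out of the tray through the white wall: the middle of the tray floor is at y = -105 mm from this point; x across the tray, z up.
- green_tray_floor (a point): Fixed green open tray, 150 mm (x) by 220 mm (y), 28 mm high; walls and floor 5 mm thick (inside 140 x 210 mm). This point is the middle of its inner floor, 5 mm above the bench; z up.
- red_tray_floor (a point): Fixed red open tray, 150 mm (x) by 220 mm (y), 28 mm high; walls and floor 5 mm thick (inside 140 x 210 mm). This point is the middle of its inner floor, 5 mm above the bench; z up.
- hammer: Bystander: a hammer lying on the bench on the robot's right, outside the work. Origin under it; x runs along the handle to the head. Not part of the job.
- brush: Bystander: a dust brush lying on the bench on the left, outside the work. Origin under it; x runs from its handle to its bristles. Not part of the job.
Mind the look-alikes: they are no part of the job. What is shaped like the part that bears point_chisel_mid but purple is not meant.

How it is judged:
By the outcome, as a careful person would: the job done as asked, in the order asked, and still so for the second after the job is handed in, with the robot touching nothing.
It also fails if it takes over 131 s, if anything falls off the work surface, if the arm or the gripper's body presses on something with over 40 N, if the wrist force passes 120 N, or if a joint passes its speed limit or range.

### The arm

A 6-joint arm with a two-finger parallel gripper is mounted at the origin on the work surface. World frame = base frame: x ahead of the robot, y to its left, z up, the work surface at z = 0. Lengths are in m, angles in rad, forces in N, time in s.
With the tool pointing down it reaches from about 0.25 to 0.8 m from the base axis. Payload 8.5 kg.
Tool frame: the origin (TCP) lies midway between the tips of the shut fingers; the grasp point (between the pads) lies 19 mm behind it; x points along the fingers, z is the direction in which the jaws open and shut, and the axes are right-handed (so a half turn about x gives the same grasp; the last joint's range is limited). The gripper opens to 85 mm and grips with 20 to 120 N. Pads are 22 mm wide; open, the fingers measure 114 mm over their backs; the gripper's body (76 mm by 85 mm) begins 54 mm behind the grasp point. The pads swing forward as they close: fully open they stand 13 mm farther back than shut.
Start: joints at [1.339, 0.238, -0.013, 1.319, 0, 1.571], TCP at [0.121, 0.511, 0.231] pointing down, gripper open.
Joint ranges: [-2.66, 2.66], [-1.03, 1.9], [-1.14, 1.46], [-1.82, 2.27], [-1.45, 1.34], [-3.14, 3.14]. Speed limits (rad/s): [2.22, 2.22, 2.79, 3.14, 3.14, 3.14].

### API

Orientations are given as a unit quaternion [w, x, y, z].
In Python, from cell import robot gives the robot as it stands.
- The arm moves only by the tool arm_command, never from a script. Its argument "plan" is a list of rows, each an object with "xyz": the shift along the tool's x, y, z in cm, a list of three; "twist": the turn, a rotation vector about the tool's x, y, z in units of 5 degrees (1.0 is 5 degrees), a list of three. A call has 1 to 20 rows; each row shifts and turns the commanded pose from where the row before left it, along the tool's axes as they then stand; what a row does not reach is not made up. A row lasts 1/12 s, in which the tool goes at most 41.7 mm and 7.16 degrees, less where a joint would pass 70% of its speed; a pose out of reach is approached as far as the arm can. A call is refused whole if a number of a shift passes 4.17 or a number of a turn 1, either way. A call with a gripper value outside its range is refused whole. "hand" is the opening in per cent of the stroke, from 0 (shut) to 100 (fully open), set as the call begins (left out, the last holds). The fingers move at their own pace and stop on an object; "grip_force" is the grip in N (left out, the last holds). Time passes only in rows, so rows that do not move let the fingers close. It gives the time, the measured TCP pose, the force and the opening at its end, in the units of the state.
- robot.state(): the state, without advancing time (a new reading comes with each control period).
- robot.get_image(name): name is "scene" or "top" or "wrist"; returns (picture, depth): 420x560x3 uint8, red, green, blue; 420x560 float32, m along the optical axis (not along the pixel's ray), 0 where there is no reading.
- robot.camera_params(name): a dict with "intrinsics" (3x3 intrinsics, pixels), "camera_from_world" (4x4, takes a point from world to camera coordinates). Camera axes: x right, y down, z forward; pixel columns grow to the right and rows downward; lengths in m; the calibration is good to about 2 mm. The wrist camera is an equidistant fisheye: a pixel r from the principal point sees the ray r / f radians off the axis. A picture is of the moment at which its call begins: read the wrist's pose just before it. camera_params takes no time and is no camera call; for the wrist camera it gives the pose at the moment of the call.
- robot.close_job(): hands the job in, once; it reports no verdict.
The state is a dict: "t": time; "qpos": joint angles; "qd": joint speeds; "effort": joint torques, N m; "eef_pos": TCP position; "eef_rot": TCP orientation; "contact_force": force on the tool from outside, world axes, zero at the start; "torque": the same for the moment, N m; "gripper_width": finger opening in m.
Only numpy, scipy, OpenCV 4.12 (cv2) and the standard library are available. Lean on these libraries where they do the work, as an engineer would, in place of code of your own. Each camera call takes 0.05 s, during which the arm holds its last target.

## Working session

There is one attempt and no reset: what is moved stays moved. The work goes in short steps, Python scripts to look and compute and a tool call to move; the robot and the scene stay as the last step left them, time stands still between calls to the robot, and variables do not carry over. Pictures are saved under pics/ and viewed, and the job is handed in when it is done.

Besides the shell and the picture viewer there is one more tool, called after "Emit:" as name([rows], argument=value, ...), one row to a line, values as JSON. arm_command: Moves the arm, as the interface text tells. Its arguments: {"type":"object","properties":{"plan":{"type":"array","items":{"type":"object","properties":{"xyz":{"type":"array","items":{"type":"number"}},"twist":{"type":"array","items":{"type":"number"}}}}},"hand":{"type":"number"},"grip_force":{"type":"number"}},"required":["plan"]}

```bash
ls; mkdir -p pics; python3 - <<'E'
from cell import robot
import cv2,numpy as np
s=robot.state();print(s)
for n in("scene","top"):
    im,d=robot.get_image(n);cv2.imwrite(f"pics/{n}0.png",im[:,:,::-1]);np.savez(f"pics/{n}0.npz",im=im,d=d)
    print(robot.camera_params(n))
E
```

```text
pics
{'t': 0.0, 'qpos': array([ 1.33903650e+00,  2.38767127e-01, -1.42682684e-02,  1.31922031e+00,
        1.87751601e-06,  1.57078339e+00]), 'qd': array([ 0.00152007,  0.00079106, -0.00110071,  0.00054191, -0.00075077,
       -0.00074511]), 'effort': array([-1.50634674e-03, -5.38785374e+01,  3.46433043e+01,  1.82893564e-02,
       -2.52500126e-05,  4.63628794e-06]), 'eef_pos': array([0.12048762, 0.51054236, 0.23067935]), 'eef_rot': array([ 0.55404911, -0.4391595 ,  0.5548591 ,  0.43852012]), 'contact_force': array([-1.12638159,  0.1000297 ,  0.15036206]), 'torque': array([-0.00443906, -0.00962076, -0.00645771]), 'gripper_width': 0.08543482345203227}
{'intrinsics': array([[526.65895422,   0.        , 271.44119828],
       [  0.        , 526.65895422, 217.29680814],
       [  0.        ,   0.        ,   1.        ]]), 'camera_from_world': array([[ 0.48116598,  0.87662004, -0.00407539, -0.21558981],
       [ 0.7092211 , -0.39200682, -0.58594887, -0.29037801],
       [-0.5152521 ,  0.27904831, -0.81033778,  1.94272437],
       [ 0.        ,  0.        ,  0.        ,  1.        ]])}
{'intrinsics': array([[440.34977701,   0.        , 277.85651394],
       [  0.        , 440.34977701, 212.01232074],
       [  0.        ,   0.        ,   1.        ]]), 'camera_from_world': array([[-2.61937098e-02, -9.99650539e-01,  3.56217378e-03,
         1.02995357e-03],
       [-9.96381645e-01,  2.58195072e-02, -8.09751230e-02,
         4.59731583e-01],
       [ 8.08548518e-02, -5.67032345e-03, -9.96709757e-01,
         1.35282214e+00],
       [ 0.00000000e+00,  0.00000000e+00,  0.00000000e+00,
         1.00000000e+00]])}
```

View pics/scene0.png

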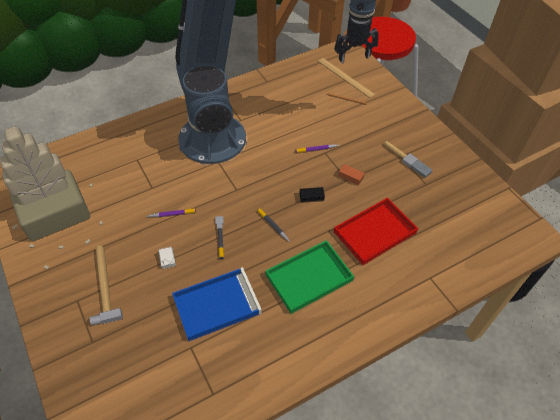

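View pics/top0.png

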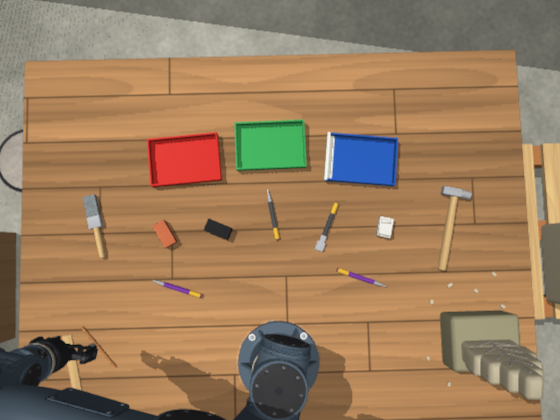

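The scene and top views show the trays at top-image positions red (185,160), green (271,146) and blue (361,160), with the blue tray's white end at (330,157). The point chisel is at (273,214), the flat chisel at (327,227), the dark block at (219,230), the orange block at (165,235) and the offcut at (386,227). The purple look-alikes are at (178,289) and (361,277).

```bash
cat > h.py <<'E'
import numpy as np,cv2
def toworld(P,uv,z=None,d=None):
    K=P["intrinsics"];T=np.linalg.inv(P["camera_from_world"])
    uv=np.atleast_2d(uv).astype(float)
    r=np.c_[(uv[:,0]-K[0,2])/K[0,0],(uv[:,1]-K[1,2])/K[1,1],np.ones(len(uv))]
    R=T[:3,:3];o=T[:3,3]
    if d is not None: return (r*np.asarray(d)[:,None])@R.T+o
    w=r@R.T; s=(z-o[2])/w[:,2]; return o+w*s[:,None]
E
python3 - <<'E'
from cell import robot
import cv2,numpy as np
from h import *
P=robot.camera_params("top");f=np.load("pics/top0.npz");im=f["im"];d=f["d"]
v,u=np.mgrid[0:420,0:560]
W=toworld(P,np.c_[u.ravel(),v.ravel()],d=d.ravel()).reshape(420,560,3)
print("bench z",np.median(W[100:120,100:200,2]), "offs", np.median(W[250:265,250:330,2]))
hsv=cv2.cvtColor(im,cv2.COLOR_RGB2HSV);H,S,V=[hsv[...,i].astype(int) for i in range(3)]
z=W[...,2]
rois=dict(point=(255,180,292,248),flat=(310,195,345,255),dark=(198,212,240,246),orange=(148,215,182,254),off=(372,212,400,242),red=(140,125,230,195),green=(228,112,315,180),blue=(318,125,405,195))
for n,(a,b,c,e) in rois.items():
    zz=z[b:e,a:c];
    m=zz>0.004
    p=W[b:e,a:c][m]
    rect=cv2.minAreaRect(p[:,:2].astype(np.float32)*1000)
    print(n,len(p),"zmax %.4f med %.4f"%(np.percentile(p[:,2],98),np.median(p[:,2])),np.round(rect[0],1),np.round(rect[1],1),round(rect[2],1))
big=cv2.resize(im[185:255,145:405],None,fx=3,fy=3,interpolation=cv2.INTER_CUBIC);cv2.imwrite("pics/big.png",big[:,:,::-1])
E
```

```text
bench z -0.0007527711246555491 offs -0.0008098551302269108
point 312 zmax 1.3856 med 0.0100 [456.2   3.5] [111.8 214.3] 87.7
flat 360 zmax 1.3856 med 0.0096 [ 420.  -111.9] [211.8 180.3] 87.8
dark 398 zmax 0.1168 med 0.0263 [410.6 116.2] [247.  106.5] 85.9
orange 428 zmax 0.0331 med 0.0262 [398.7 196.1] [401.1 115.8] 88.5
off 334 zmax 0.0333 med 0.0240 [ 400.5 -194.5] [ 87.7 386.7] 2.4
red 2291 zmax 0.0316 med 0.0069 [596.5 188.3] [548.  303.4] 66.7
green 2218 zmax 0.0317 med 0.0069 [565.    4.6] [269.9 432.4] 89.6
blue 2269 zmax 0.0324 med 0.0070 [ 582.  -188.8] [295.3 518. ] 21.8
```

View pics/big.png

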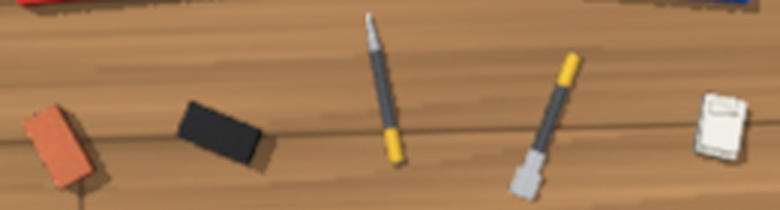

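The enlarged view shows the point chisel with its tip up (368,15), the flat chisel with its blade down (525,190), and the dark, orange and white pieces. I'll clean up the segmentation next.

```bash
cat > m.py <<'E'
from cell import robot
import cv2,numpy as np
from h import *
P=robot.camera_params("top");f=np.load("pics/top0.npz");im=f["im"];d=f["d"]
v,u=np.mgrid[0:420,0:560]
W=toworld(P,np.c_[u.ravel(),v.ravel()],d=d.ravel()).reshape(420,560,3)
z=W[...,2]
rois=dict(point=(255,180,292,248,.0105),flat=(310,195,345,255,.0095),dark=(198,212,240,246,.028),orange=(148,215,182,254,.028),off=(372,212,400,242,.024),red=(140,125,230,195,.028),green=(228,112,315,180,.028),blue=(318,125,405,195,.028))
for n,(a,b,c,e,h) in rois.items():
    th=0.004 if n in("point","flat") else 0.015
    if n in("red","green","blue"): th=0.002
    m=((z[b:e,a:c]>th)&(z[b:e,a:c]<.06)).astype(np.uint8)
    k,l,st,_=cv2.connectedComponentsWithStats(m,connectivity=4)
    i=1+np.argmax(st[1:,4]);ys,xs=np.where(l==i)
    cnt=np.concatenate([np.c_[xs+a+dx,ys+b+dy] for dx in(-.4,.4) for dy in(-.4,.4)])
    p=toworld(P,cnt,z=h)[:,:2].astype(np.float32)*1000
    r=cv2.minAreaRect(p)
    c0=p.mean(0);w,V=np.linalg.eigh(np.cov(p.T));ax=V[:,1]
    print(n,len(xs),"cent",np.round(r[0],1),"size",np.round(r[1],1),round(r[2],1),"mean",np.round(c0,1),"pca deg %.1f"%np.degrees(np.arctan2(ax[1],ax[0])))
    if n in("point","flat"):
        t=(p-c0)@ax;print("  range",t.min(),t.max(), "mid",np.round(c0+ax*(t.max()+t.min())/2,1))
    if n=="blue":
        sub=im[ys+b,xs+a].astype(int);wm=sub.min(1)>150
        q=p[:len(xs)][wm];print("  white",cv2.minAreaRect(q))
E
python3 m.py
```

```text
point 213 cent [452.6   9.7] size [160.7  19.4] 10.3 mean [444.3   7. ] pca deg -170.4
  range -88.95529103725906 71.64459892835585 mid [452.8   8.5]
flat 281 cent [ 408.  -162.4] size [ 29.2 168.2] 66.3 mean [ 402.5 -159. ] pca deg 156.9
  range -90.50098028040024 77.71125059745016 mid [ 408.4 -161.5]
dark 338 cent [410.3 177.6] size [83.6 43. ] 66.2 mean [410.3 177.5] pca deg 66.2
orange 360 cent [400.7 341.7] size [84.3 46. ] 28.8 mean [400.6 342.1] pca deg -151.9
off 286 cent [ 403.5 -339.6] size [47.2 65.1] 76.0 mean [ 403.4 -339.8] pca deg 168.3
red 2846 cent [629.2 282.3] size [169.  237.3] 3.3 mean [630.7 280.4] pca deg 93.4
green 2813 cent [670.8   8.2] size [233.7 166.7] 89.8 mean [670.4   9.1] pca deg 90.5
blue 2860 cent [ 616.  -271.8] size [236.7 167.9] 85.2 mean [ 617.3 -272.3] pca deg 84.3
  white ((632.869384765625, -174.71597290039062), (24.185745239257812, 149.93121337890625), 83.82648468017578)
```

```bash
cat > go.py <<'E'
import sys,numpy as np
from scipy.spatial.transform import Rotation as Ro
from cell import robot
def rot(s):
    q=s["eef_rot"];return Ro.from_quat([q[1],q[2],q[3],q[0]])
def delta(x,y,z,objdeg=None):
    """objdeg: world dir (deg) of the object's long axis; jaws perpendicular"""
    s=robot.state();R=rot(s);M=R.as_matrix()
    p=s["eef_pos"];jd=np.degrees(np.arctan2(M[1,2],M[0,2]))
    print("t %.2f pos %s jaw %.1f q6 %.2f q1 %.2f w %.4f F %s"%(s["t"],np.round(p,4),jd,s["qpos"][5],s["qpos"][0],s["gripper_width"],np.round(s["contact_force"],1)), "toolx",np.round(M[:,0],3))
    if objdeg is None: objdeg=jd-90;
    for k in (0,180):
        j=np.radians(objdeg+90+k)
        zt=np.array([np.cos(j),np.sin(j),0]);xt=np.array([0,0,-1.]);yt=np.cross(zt,xt)
        T=np.c_[xt,yt,zt]
        rv=(R.inv()*Ro.from_matrix(T)).as_rotvec(degrees=True)/5
        dp=np.array([x,y,z])-p
        print(" twist(5deg) %s  newframe shift cm %s  | curframe %s"%(np.round(rv,2),np.round(T.T@dp*100,2),np.round(M.T@dp*100,2)))
if __name__=="__main__":
    a=[float(v) for v in sys.argv[1:]];delta(*a)
E
python3 go.py .448 .008 .12 9.6
```

```text
t 0.10 pos [0.1205 0.5106 0.2307] jaw 76.7 q6 1.57 q1 1.34 w 0.0855 F [-0.2  0.6 -0.1] toolx [-0.    -0.001 -1.   ]
 twist(5deg) [-4.58 -0.02 -0.  ]  newframe shift cm [ 11.07 -23.91 -55.02]  | curframe [ 11.13 -43.42 -41.38]
 twist(5deg) [ 3.142e+01 -0.000e+00  2.000e-02]  newframe shift cm [11.07 23.91 55.02]  | curframe [ 11.13 -43.42 -41.38]
```

Emit:
arm_command([
  {"xyz": [0,0,0],"twist": [-0.92,0,0]},
  {"xyz": [0,0,0],"twist": [-0.92,0,0]},
  {"xyz": [0,0,0],"twist": [-0.92,0,0]},
  {"xyz": [0,0,0],"twist": [-0.91,0,0]},
  {"xyz": [0,0,0],"twist": [-0.91,0,0]},
  {"xyz": [0,-1.4,-3.1],"twist": [0,0,0]},
  {"xyz": [0,-1.4,-3.1],"twist": [0,0,0]},
  {"xyz": [0,-1.4,-3.1],"twist": [0,0,0]},
  {"xyz": [0,-1.4,-3.1],"twist": [0,0,0]},
  {"xyz": [0,-1.4,-3.1],"twist": [0,0,0]},
  {"xyz": [0,-1.4,-3.1],"twist": [0,0,0]},
  {"xyz": [0,-1.4,-3.1],"twist": [0,0,0]},
  {"xyz": [0,-1.4,-3.1],"twist": [0,0,0]},
  {"xyz": [0,-1.4,-3.1],"twist": [0,0,0]},
  {"xyz": [0,-1.4,-3.1],"twist": [0,0,0]},
  {"xyz": [0,0,0]},
])

```text
validation failed for argument at $.pl...
```

```bash
python3 go.py .448 .008 .12 9.6
```

```text
t 0.10 pos [0.1205 0.5106 0.2307] jaw 76.7 q6 1.57 q1 1.34 w 0.0855 F [-0.2  0.6 -0.1] toolx [-0.    -0.001 -1.   ]
 twist(5deg) [-4.58 -0.02 -0.  ]  newframe shift cm [ 11.07 -23.91 -55.02]  | curframe [ 11.13 -43.42 -41.38]
 twist(5deg) [ 3.142e+01 -0.000e+00  2.000e-02]  newframe shift cm [11.07 23.91 55.02]  | curframe [ 11.13 -43.42 -41.38]
```

Every row needs both fields.

Emit:
arm_command([
  {"xyz": [0,0,0],"twist": [-0.92,0,0]},
  {"xyz": [0,0,0],"twist": [-0.92,0,0]},
  {"xyz": [0,0,0],"twist": [-0.92,0,0]},
  {"xyz": [0,0,0],"twist": [-0.91,0,0]},
  {"xyz": [0,0,0],"twist": [-0.91,0,0]},
  {"xyz": [0,-1.4,-3.1],"twist": [0,0,0]},
  {"xyz": [0,-1.4,-3.1],"twist": [0,0,0]},
  {"xyz": [0,-1.4,-3.1],"twist": [0,0,0]},
  {"xyz": [0,-1.4,-3.1],"twist": [0,0,0]},
  {"xyz": [0,-1.4,-3.1],"twist": [0,0,0]},
  {"xyz": [0,-1.4,-3.1],"twist": [0,0,0]},
  {"xyz": [0,-1.4,-3.1],"twist": [0,0,0]},
  {"xyz": [0,-1.4,-3.1],"twist": [0,0,0]},
  {"xyz": [0,-1.4,-3.1],"twist": [0,0,0]},
  {"xyz": [0,-1.4,-3.1],"twist": [0,0,0]},
  {"xyz": [0,0,0],"twist": [0,0,0]},
])

```text
t: 1.43
eef_pos: [0.3125, 0.2247, 0.2312]
eef_rot: [-0.457, 0.54, -0.458, -0.538]
contact_force: [-0.1, 0.5, 0.3]
gripper_width: 0.0853
```

```bash
python3 go.py .448 .008 .12 9.6
```

```text
t 1.43 pos [0.3125 0.2247 0.2312] jaw 99.3 q6 0.46 q1 0.62 w 0.0853 F [-0.1  0.5  0.3] toolx [ 0.001 -0.002 -1.   ]
 twist(5deg) [-0.05 -0.02  0.  ]  newframe shift cm [ 11.12  -9.75 -23.62]  | curframe [ 11.17  -9.85 -23.56]
 twist(5deg) [3.595e+01 1.000e-02 3.000e-02]  newframe shift cm [11.12  9.75 23.62]  | curframe [ 11.17  -9.85 -23.56]
```

Emit:
arm_command([
  {"xyz": [1,-1.22,-2.95],"twist": [0,0,0]},
  {"xyz": [1.5,-1.22,-2.95],"twist": [0,0,0]},
  {"xyz": [1.5,-1.22,-2.95],"twist": [0,0,0]},
  {"xyz": [1.5,-1.22,-2.95],"twist": [0,0,0]},
  {"xyz": [1.5,-1.22,-2.95],"twist": [0,0,0]},
  {"xyz": [1.5,-1.22,-2.95],"twist": [0,0,0]},
  {"xyz": [1.5,-1.22,-2.95],"twist": [0,0,0]},
  {"xyz": [1.2,-1.22,-2.95],"twist": [0,0,0]},
  {"xyz": [0,0,0],"twist": [0,0,0]},
  {"xyz": [0,0,0],"twist": [0,0,0]},
])

```text
t: 2.27
eef_pos: [0.4459, 0.0113, 0.1183]
eef_rot: [0.457, -0.539, 0.458, 0.54]
contact_force: [-0.5, -0.1, 0.6]
gripper_width: 0.0853
```

```bash
python3 go.py .448 .008 .003 9.6; python3 - <<'E'
from cell import robot
import cv2
im,d=robot.get_image("wrist");cv2.imwrite("pics/w1.png",im[:,:,::-1])
p=robot.camera_params("wrist");print(p)
E
```

```text
t 2.27 pos [0.4459 0.0113 0.1183] jaw 99.4 q6 -0.14 q1 0.03 w 0.0853 F [-0.5 -0.1  0.6] toolx [-0.002  0.    -1.   ]
 twist(5deg) [-0.03  0.   -0.03]  newframe shift cm [11.53 -0.15 -0.36]  | curframe [11.53 -0.18 -0.36]
 twist(5deg) [ 3.597e+01 -4.000e-02 -1.000e-02]  newframe shift cm [11.53  0.15  0.36]  | curframe [11.53 -0.18 -0.36]
{'intrinsics': array([[325.1922621 ,   0.        , 281.32752666],
       [  0.        , 325.1922621 , 208.30291022],
       [  0.        ,   0.        ,   1.        ]]), 'camera_from_world': array([[-1.65777642e-01,  9.86163146e-01,  1.50071630e-04,
         6.30038086e-02],
       [ 9.40565709e-01,  1.58066803e-01,  3.00584485e-01,
        -4.25346116e-01],
       [ 2.96401620e-01,  4.99713393e-02, -9.53755181e-01,
         1.40743216e-01],
       [ 0.00000000e+00,  0.00000000e+00,  0.00000000e+00,
         1.00000000e+00]])}
```

View pics/w1.png

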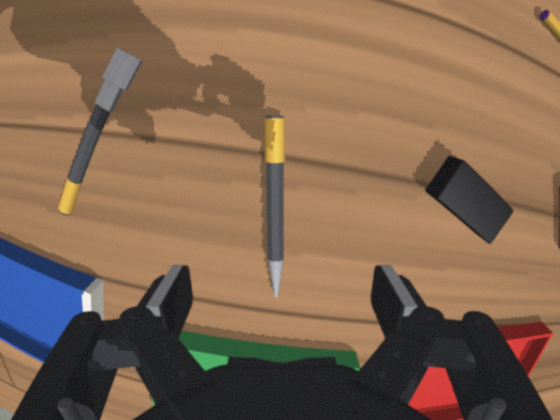

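The wrist picture shows the point chisel from its striking end (274,117) to its tip (277,297), between the open fingers. I'll convert these pixels to positions.

```bash
cat >> h.py <<'E'
def wristworld(P,uv,z):
    K=P["intrinsics"];T=np.linalg.inv(P["camera_from_world"])
    uv=np.atleast_2d(uv).astype(float)
    a=(uv[:,0]-K[0,2])/K[0,0];b=(uv[:,1]-K[1,2])/K[1,1];r=np.hypot(a,b);k=np.sin(r)/np.maximum(r,1e-9)
    w=np.c_[a*k,b*k,np.cos(r)]@T[:3,:3].T;o=T[:3,3]
    return o+w*((z-o[2])/w[:,2])[:,None]
E
python3 - <<'E'
from cell import robot
from h import *
P=robot.camera_params("wrist")
A=wristworld(P,[(274,117),(277,297),(128,54),(66,212)],.010);print(A.round(4))
for i in(0,2):
    e=A[i+1]-A[i];print(np.linalg.norm(e),(A[i]+A[i+1])/2,np.degrees(np.arctan2(e[1],e[0])))
E
```

```text
[[ 0.3758 -0.0064  0.01  ]
 [ 0.5316  0.0215  0.01  ]
 [ 0.3377 -0.134   0.01  ]
 [ 0.4851 -0.1921  0.01  ]]
0.1582932185715291 [0.45371763 0.00753298 0.01      ] 10.14045125796209
0.15847997353735557 [ 0.41137608 -0.16308376  0.01      ] -21.51381269955353
```

Emit:
arm_command([
  {"xyz": [2.5,-0.1,-0.25],"twist": [0,0,0]},
  {"xyz": [2.5,-0.1,-0.2],"twist": [0,0,0]},
  {"xyz": [2.5,0,0],"twist": [0,0,0]},
  {"xyz": [2,0,0],"twist": [0,0,0]},
  {"xyz": [1.5,0,0],"twist": [0,0,0]},
  {"xyz": [0.4,0,0],"twist": [0,0,0]},
  {"xyz": [0,0,0],"twist": [0,0,0]},
], hand=60)

```text
t: 2.9
eef_pos: [0.4478, 0.0092, 0.005]
eef_rot: [0.455, -0.54, 0.456, 0.541]
contact_force: [-0.8, 0.3, -0.2]
gripper_width: 0.051
```

```bash
python3 go.py .4457 .0063 .003 10
```

```text
t 2.90 pos [0.4478 0.0092 0.005 ] jaw 99.7 q6 -0.15 q1 0.02 w 0.0510 F [-0.8  0.3 -0.2] toolx [-0.002  0.    -1.   ]
 twist(5deg) [-0.06  0.   -0.02]  newframe shift cm [ 0.2   0.26 -0.25]  | curframe [ 0.2   0.26 -0.25]
 twist(5deg) [ 3.594e+01 -3.000e-02 -1.000e-02]  newframe shift cm [ 0.2  -0.26  0.25]  | curframe [ 0.2   0.26 -0.25]
```

Emit:
arm_command([
  {"xyz": [0,0,0],"twist": [0,0,0]},
  {"xyz": [0,0,0],"twist": [0,0,0]},
  {"xyz": [0,0,0],"twist": [0,0,0]},
  {"xyz": [0,0,0],"twist": [0,0,0]},
  {"xyz": [0,0,0],"twist": [0,0,0]},
  {"xyz": [0,0,0],"twist": [0,0,0]},
  {"xyz": [0,0,0],"twist": [0,0,0]},
  {"xyz": [0,0,0],"twist": [0,0,0]},
], hand=0, grip_force=40)

```text
t: 3.57
eef_pos: [0.4497, 0.0083, 0.0065]
eef_rot: [-0.457, 0.541, -0.456, -0.54]
contact_force: [-1.9, 0.8, 7.1]
gripper_width: 0.0124
```

```bash
python3 go.py .4457 .0063 .003 10
```

```text
t 3.57 pos [0.4497 0.0083 0.0065] jaw 99.6 q6 -0.15 q1 0.02 w 0.0124 F [-1.9  0.8  7.1] toolx [ 0.002  0.    -1.   ]
 twist(5deg) [-0.08 -0.    0.03]  newframe shift cm [ 0.35  0.43 -0.13]  | curframe [ 0.35  0.43 -0.13]
 twist(5deg) [35.92  0.04  0.  ]  newframe shift cm [ 0.35 -0.43  0.13]  | curframe [ 0.35  0.43 -0.13]
```

Emit:
arm_command([
  {"xyz": [-1,0,0],"twist": [0,0,0]},
  {"xyz": [-2,0,0],"twist": [0,0,0]},
  {"xyz": [-2.5,0,0],"twist": [0,0,0]},
  {"xyz": [-2.5,0,0],"twist": [0,0,0]},
  {"xyz": [-2,0,0],"twist": [0,0,0]},
])

```text
t: 3.98
eef_pos: [0.449, 0.0081, 0.1075]
eef_rot: [-0.457, 0.54, -0.456, -0.54]
contact_force: [0.8, -1.5, -2.7]
gripper_width: 0.012
```

```bash
python3 - <<'E'
from cell import robot
import cv2,numpy as np
from h import *
P=robot.camera_params("top");f=np.load("pics/top0.npz");im=f["im"]
print("cam",np.linalg.inv(P["camera_from_world"])[:3,3])
hsv=cv2.cvtColor(im,cv2.COLOR_RGB2HSV);H,S,V=[hsv[...,i].astype(int) for i in range(3)]
masks=dict(blue=((H>100)&(H<130)&(S>120))|((S<60)&(V>150)),green=(H>45)&(H<85)&(S>120),red=((H<4)|(H>175))&(S>200))
rois=dict(red=(140,125,230,195),green=(228,112,315,180),blue=(318,125,405,195))
for n,(a,b,c,e) in rois.items():
    m=masks[n][b:e,a:c].astype(np.uint8)
    k,l,st,_=cv2.connectedComponentsWithStats(m);i=1+np.argmax(st[1:,4]);ys,xs=np.where(l==i)
    cnt=np.concatenate([np.c_[xs+a+dx,ys+b+dy] for dx in(-.5,.5) for dy in(-.5,.5)])
    for h in(0,.028):
        r=cv2.minAreaRect(toworld(P,cnt,z=h)[:,:2].astype(np.float32)*1000);print(n,h,np.round(r[0],1),np.round(r[1],1),round(r[2],1))
E
cat > look.py <<'E'
import sys,cv2
from cell import robot
im,d=robot.get_image("wrist" if len(sys.argv)<3 else sys.argv[2]);cv2.imwrite(f"pics/{sys.argv[1]}.png",im[:,:,::-1])
E
python3 look.py w2;python3 go.py .62 -.27 .12 84.5
```

```text
cam [ 0.34871285 -0.00316951  1.38559418]
red 0 [641.1 283.3] [143.8 221.1] 4.7
red 0.028 [635.2 277.5] [140.9 216.6] 4.7
green 0 [677.9   8.4] [157.2 225.2] 1.1
green 0.028 [671.2   8.2] [154.1 220.6] 1.1
blue 0 [ 626.3 -279.3] [231.1 160.7] 83.9
blue 0.028 [ 620.7 -273.7] [226.4 157.5] 83.9
t 4.03 pos [0.4509 0.0082 0.1106] jaw 99.6 q6 -0.15 q1 0.02 w 0.0121 F [ 2.3 -0.2  1.8] toolx [ 0.006  0.    -1.   ]
 twist(5deg) [-14.98  -0.05   0.05]  newframe shift cm [ -0.94  26.07 -19.5 ]  | curframe [ -0.85 -12.04 -30.25]
 twist(5deg) [21.02  0.05  0.06]  newframe shift cm [ -0.94 -26.07  19.5 ]  | curframe [ -0.85 -12.04 -30.25]
```

View pics/w2.png

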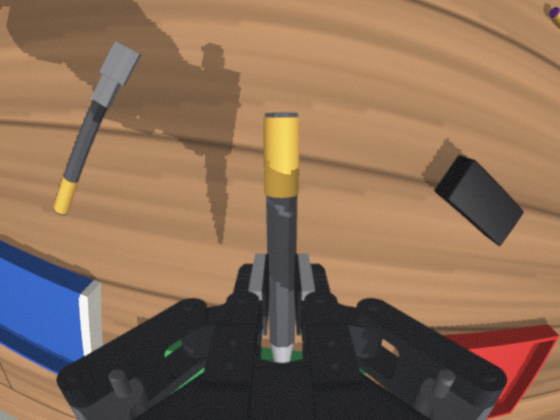

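The point chisel is held level, with its yellow end at (281,150). I'll turn it and carry it to the blue tray.

Emit:
arm_command([
  {"xyz": [0,0,0],"twist": [-1,0,0]},
  {"xyz": [0,0,0],"twist": [-1,0,0]},
  {"xyz": [0,0,0],"twist": [-1,0,0]},
  {"xyz": [0,0,0],"twist": [-1,0,0]},
  {"xyz": [0,0,0],"twist": [-1,0,0]},
  {"xyz": [0,0,0],"twist": [-1,0,0]},
  {"xyz": [0,0,0],"twist": [-1,0,0]},
  {"xyz": [0,0,0],"twist": [-1,0,0]},
  {"xyz": [0,0,0],"twist": [-1,0,0]},
  {"xyz": [0,0,0],"twist": [-1,0,0]},
  {"xyz": [0,0,0],"twist": [-1,0,0]},
  {"xyz": [0,0,0],"twist": [-1,0,0]},
  {"xyz": [0,0,0],"twist": [-1,0,0]},
  {"xyz": [0,0,0],"twist": [-1,0,0]},
  {"xyz": [0,0,0],"twist": [-0.8,0,0]},
  {"xyz": [0,0,0],"twist": [0,0,0]},
  {"xyz": [0,0,0],"twist": [0,0,0]},
])

```text
t: 5.45
eef_pos: [0.4486, 0.0082, 0.1054]
eef_rot: [-0.04, 0.706, -0.04, -0.706]
contact_force: [0.8, -0.4, -2.5]
gripper_width: 0.0122
```

```bash
python3 go.py .6475 -.281 .10 83.9
```

```text
t 5.45 pos [0.4486 0.0082 0.1054] jaw 173.5 q6 -1.44 q1 0.02 w 0.0122 F [ 0.8 -0.4 -2.5] toolx [ 0. -0. -1.]
 twist(5deg) [-0.08 -0.   -0.  ]  newframe shift cm [  0.54  26.64 -22.85]  | curframe [  0.54  26.47 -23.04]
 twist(5deg) [35.92 -0.    0.  ]  newframe shift cm [  0.54 -26.64  22.85]  | curframe [  0.54  26.47 -23.04]
```

Emit:
arm_command([
  {"xyz": [0,1.0,-0.9],"twist": [-0.08,0,0]},
  {"xyz": [0,2.3,-2.0],"twist": [0,0,0]},
  {"xyz": [0,2.3,-2.0],"twist": [0,0,0]},
  {"xyz": [0,2.3,-2.0],"twist": [0,0,0]},
  {"xyz": [0,2.3,-2.0],"twist": [0,0,0]},
  {"xyz": [0,2.3,-2.0],"twist": [0,0,0]},
  {"xyz": [0,2.3,-2.0],"twist": [0,0,0]},
  {"xyz": [0,2.3,-2.0],"twist": [0,0,0]},
  {"xyz": [0,2.3,-2.0],"twist": [0,0,0]},
  {"xyz": [0,2.3,-2.0],"twist": [0,0,0]},
  {"xyz": [0,2.3,-2.0],"twist": [0,0,0]},
  {"xyz": [0,2.6,-1.95],"twist": [0,0,0]},
  {"xyz": [0,0,0],"twist": [0,0,0]},
  {"xyz": [0,0,0],"twist": [0,0,0]},
])

```text
t: 6.62
eef_pos: [0.6484, -0.2817, 0.1041]
eef_rot: [0.038, -0.706, 0.038, 0.706]
contact_force: [-1.1, 0.0, -2.3]
gripper_width: 0.0118
```

```bash
python3 go.py .6475 -.281 .012 83.9; python3 look.py w3;python3 look.py t3 top
```

```text
t 6.62 pos [ 0.6484 -0.2817  0.1041] jaw 173.8 q6 -1.87 q1 -0.41 w 0.0118 F [-1.1  0.  -2.3] toolx [-0.001  0.    -1.   ]
 twist(5deg) [-0.02  0.01  0.  ]  newframe shift cm [ 9.21 -0.06  0.09]  | curframe [ 9.21 -0.06  0.09]
 twist(5deg) [ 3.598e+01  0.000e+00 -2.000e-02]  newframe shift cm [ 9.21  0.06 -0.09]  | curframe [ 9.21 -0.06  0.09]
```

View pics/w3.png

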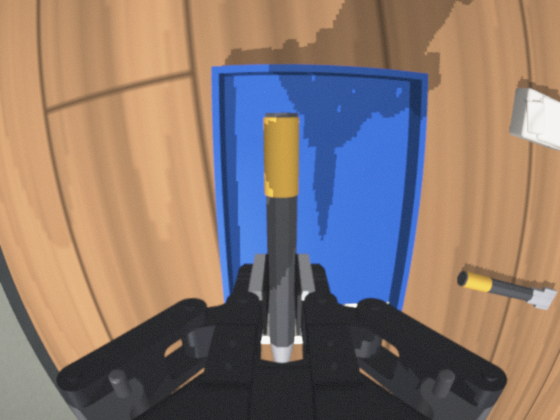

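View pics/t3.png

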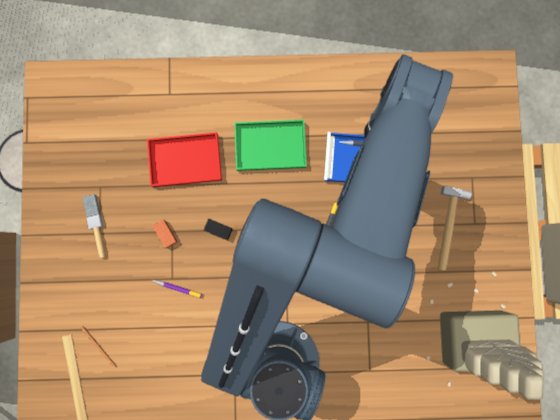

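The wrist view shows the blue tray's -y end rim corners at (213,67) and (428,74). The chisel is over the half of the tray farther from the robot, with its tip towards the white end.

```bash
python3 - <<'E'
from cell import robot
from h import *
P=robot.camera_params("wrist")
A=wristworld(P,[(213,67),(428,74)],.028);print(A.round(4));e=A[0]-A[1];print(np.linalg.norm(e),np.degrees(np.arctan2(e[1],e[0])))
ang=np.radians(83.9);print("centre",A.mean(0)[:2]+.110*np.array([np.cos(ang),np.sin(ang)]))
E
```

```text
[[ 0.6809 -0.3921  0.028 ]
 [ 0.5322 -0.3767  0.028 ]]
0.14946291614843737 -5.922551911850625
centre [ 0.6182481  -0.27503844]
```

Emit:
arm_command([
  {"xyz": [1,0,0.2],"twist": [0,0,0]},
  {"xyz": [2,0,0.2],"twist": [0,0,0]},
  {"xyz": [2,0,0],"twist": [0,0,0]},
  {"xyz": [2,0,0],"twist": [0,0,0]},
  {"xyz": [1,0,0],"twist": [0,0,0]},
  {"xyz": [0.6,0,0],"twist": [0,0,0]},
  {"xyz": [0.3,0,0],"twist": [0,0,0]},
  {"xyz": [0.2,0,0],"twist": [0,0,0]},
  {"xyz": [0,0,0],"twist": [0,0,0]},
])

```text
t: 7.47
eef_pos: [0.6447, -0.2798, 0.0149]
eef_rot: [-0.037, 0.706, -0.037, -0.706]
contact_force: [-0.3, -0.6, -2.5]
gripper_width: 0.0121
```

```bash
python3 go.py .6475 -.281 .012 83.9
```

```text
t 7.47 pos [ 0.6447 -0.2798  0.0149] jaw 174.0 q6 -1.88 q1 -0.41 w 0.0121 F [-0.3 -0.6 -2.5] toolx [ 0.001 -0.001 -1.   ]
 twist(5deg) [ 0.03 -0.01 -0.  ]  newframe shift cm [ 0.29  0.09 -0.29]  | curframe [ 0.29  0.09 -0.29]
 twist(5deg) [-3.597e+01  1.000e-02 -2.000e-02]  newframe shift cm [ 0.29 -0.09  0.29]  | curframe [ 0.29  0.09 -0.29]
```

Emit:
arm_command([
  {"xyz": [0.2,0,0],"twist": [0,0,0]},
  {"xyz": [0.1,0,0],"twist": [0,0,0]},
  {"xyz": [0,0,0],"twist": [0,0,0]},
  {"xyz": [0,0,0],"twist": [0,0,0]},
])

```text
t: 7.8
eef_pos: [0.6445, -0.28, 0.0117]
eef_rot: [-0.037, 0.706, -0.037, -0.706]
contact_force: [0.2, 0.3, -1.0]
gripper_width: 0.0125
```

Emit:
arm_command([
  {"xyz": [0,0,0],"twist": [0,0,0]},
  {"xyz": [0,0,0],"twist": [0,0,0]},
  {"xyz": [0,0,0],"twist": [0,0,0]},
  {"xyz": [0,0,0],"twist": [0,0,0]},
  {"xyz": [0,0,0],"twist": [0,0,0]},
], hand=35)

```text
t: 8.22
eef_pos: [0.6444, -0.2799, 0.0115]
eef_rot: [-0.037, 0.706, -0.037, -0.706]
contact_force: [-0.3, -0.0, 0.3]
gripper_width: 0.0298
```

Emit:
arm_command([
  {"xyz": [-0.5,0,0],"twist": [0,0,0]},
  {"xyz": [-1,0,0],"twist": [0,0,0]},
  {"xyz": [-2,0,0],"twist": [0,0,0]},
  {"xyz": [-2.5,0,0],"twist": [0,0,0]},
  {"xyz": [-2.5,0,0],"twist": [0,0,0]},
  {"xyz": [0,0,0],"twist": [0,0,0]},
])

```text
t: 8.72
eef_pos: [0.6468, -0.281, 0.1031]
eef_rot: [-0.036, 0.709, -0.038, -0.703]
contact_force: [1.0, 0.7, 0.8]
gripper_width: 0.0297
```

```bash
python3 go.py .405 -.161 .10 157.5; python3 look.py w4
```

```text
t 8.72 pos [ 0.6468 -0.281   0.1031] jaw 174.0 q6 -1.88 q1 -0.41 w 0.0297 F [1.  0.7 0.8] toolx [ 0.008 -0.003 -1.   ]
 twist(5deg) [-14.7   -0.06  -0.09]  newframe shift cm [  0.31 -26.93  -1.83]  | curframe [ 0.08 -9.41 25.3 ]
 twist(5deg) [21.3  -0.09  0.06]  newframe shift cm [ 0.31 26.93  1.83]  | curframe [ 0.08 -9.41 25.3 ]
```

View pics/w4.png

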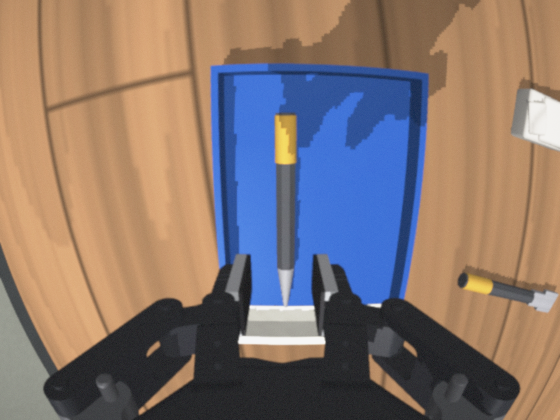

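The point chisel lies flat in the blue tray, from (286,116) to its tip at (287,306). The tip looks close to the foot of the white wall, so I'll measure that gap.

```bash
python3 - <<'E'
from cell import robot
from h import *
P=robot.camera_params("wrist")
A=wristworld(P,[(286,116),(287,306)],.012);print(A.round(4));e=A[1]-A[0];print(np.linalg.norm(e),np.degrees(np.arctan2(e[1],e[0])))
B=wristworld(P,[(287,307),(227,80),(417,84)],.005);print(B.round(4))
E
python3 - <<'E'
import cv2
im=cv2.imread("pics/w4.png");cv2.imwrite("pics/w4b.png",cv2.resize(im[220:350,190:400],None,fx=3.5,fy=3.5))
E
```

```text
[[ 0.6352 -0.3534  0.012 ]
 [ 0.6498 -0.1985  0.012 ]]
0.15556054880472836 84.60607933184183
[[ 0.6503 -0.1926  0.005 ]
 [ 0.6749 -0.3849  0.005 ]
 [ 0.533  -0.3717  0.005 ]]
```

View pics/w4b.png

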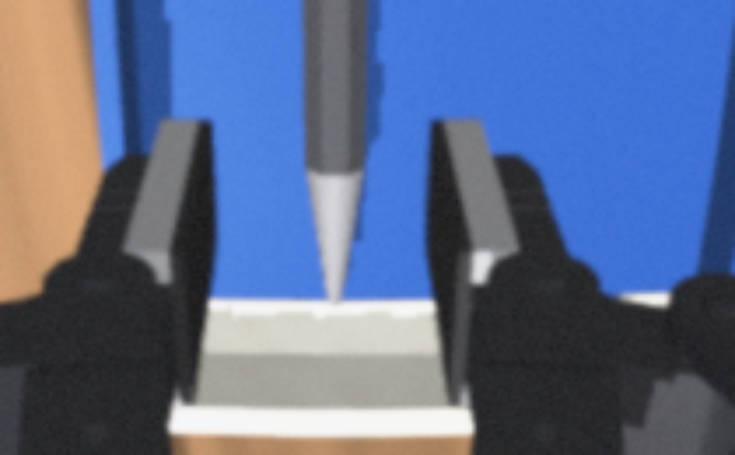

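In the crop the white starts at (335,300) as a strip in front of the wall. My measured tray puts the wall foot about 25 mm beyond the tip, so the tip is clear. The flat chisel is next.

Emit:
arm_command([
  {"xyz": [0,-0.94,2.53],"twist": [0,0,0]},
  {"xyz": [0,-0.94,2.53],"twist": [0,0,0]},
  {"xyz": [0,-0.94,2.53],"twist": [0,0,0]},
  {"xyz": [0,-0.94,2.53],"twist": [0,0,0]},
  {"xyz": [0,-0.94,2.53],"twist": [0,0,0]},
  {"xyz": [0,-0.94,2.53],"twist": [0,0,0]},
  {"xyz": [0,-0.94,2.53],"twist": [0,0,0]},
  {"xyz": [0,-0.94,2.53],"twist": [0,0,0]},
  {"xyz": [0,-0.94,2.53],"twist": [0,0,0]},
  {"xyz": [0,-0.94,2.53],"twist": [0,0,0]},
  {"xyz": [0,0,0],"twist": [1,0,0]},
  {"xyz": [0,0,0],"twist": [1,0,0]},
  {"xyz": [0,0,0],"twist": [1,0,0]},
  {"xyz": [0,0,0],"twist": [1,0,0]},
  {"xyz": [0,0,0],"twist": [1,0,0]},
  {"xyz": [0,0,0],"twist": [1,0,0]},
  {"xyz": [0,0,0],"twist": [1,0,0]},
  {"xyz": [0,0,0],"twist": [1,0,0]},
  {"xyz": [0,0,0],"twist": [1,0,0]},
  {"xyz": [0,0,0],"twist": [1,0,0]},
], hand=60)

```text
t: 10.43
eef_pos: [0.4022, -0.1599, 0.0963]
eef_rot: [0.333, -0.624, 0.333, 0.624]
contact_force: [0.7, -0.6, 0.5]
gripper_width: 0.0508
```

Emit:
arm_command([
  {"xyz": [0,0,0],"twist": [1,0,0]},
  {"xyz": [0,0,0],"twist": [1,0,0]},
  {"xyz": [0,0,0],"twist": [1,0,0]},
  {"xyz": [0,0,0],"twist": [1,0,0]},
  {"xyz": [0,0,0],"twist": [1,0,0]},
  {"xyz": [0,0,0],"twist": [1,0,0]},
  {"xyz": [0,0,0],"twist": [1,0,0]},
  {"xyz": [0,0,0],"twist": [1,0,0]},
  {"xyz": [0,0,0],"twist": [1,0,0]},
  {"xyz": [0,0,0],"twist": [1,0,0]},
  {"xyz": [0,0,0],"twist": [1,0,0]},
  {"xyz": [0,0,0],"twist": [0.3,0,0]},
  {"xyz": [0,0,0],"twist": [0,0,0]},
  {"xyz": [0,0,0],"twist": [0,0,0]},
])

```text
t: 11.6
eef_pos: [0.4023, -0.1599, 0.0963]
eef_rot: [0.588, -0.393, 0.588, 0.393]
contact_force: [-0.3, 0.7, 0.1]
gripper_width: 0.0508
```

```bash
python3 go.py .414 -.164 .007 158; python3 look.py w5
```

```text
t 11.60 pos [ 0.4023 -0.1599  0.0963] jaw 67.6 q6 0.01 q1 -0.38 w 0.0508 F [-0.3  0.7  0.1] toolx [-0. -0. -1.]
 twist(5deg) [35.92 -0.    0.  ]  newframe shift cm [ 8.93  1.24 -0.06]  | curframe [ 8.93 -1.24  0.07]
 twist(5deg) [-0.08 -0.   -0.  ]  newframe shift cm [ 8.93 -1.24  0.06]  | curframe [ 8.93 -1.24  0.07]
```

View pics/w5.png

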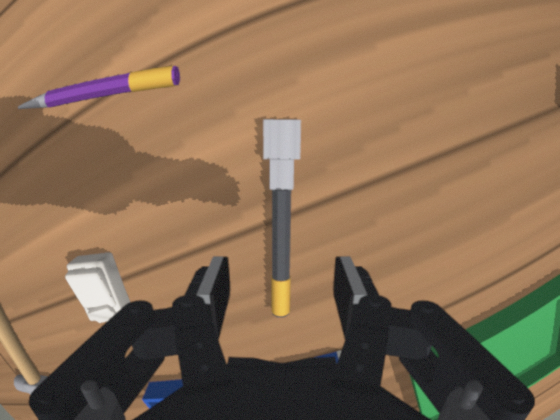

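The flat chisel is centred between the fingers, with its blade at (282,140) and its striking end at (281,313).

Emit:
arm_command([
  {"xyz": [1.5,-0.6,0.07],"twist": [0,0,0]},
  {"xyz": [2,-0.6,0],"twist": [0,0,0]},
  {"xyz": [2,0,0],"twist": [0,0,0]},
  {"xyz": [2,0,0],"twist": [0,0,0]},
  {"xyz": [1,0,0],"twist": [0,0,0]},
  {"xyz": [0.5,0,0],"twist": [0,0,0]},
  {"xyz": [0,0,0],"twist": [0,0,0]},
])

```text
t: 12.23
eef_pos: [0.4131, -0.1637, 0.0055]
eef_rot: [0.587, -0.393, 0.588, 0.394]
contact_force: [0.1, -0.1, 0.3]
gripper_width: 0.0511
```

Emit:
arm_command([
  {"xyz": [0,0,0],"twist": [0,0,0]},
  {"xyz": [0,0,0],"twist": [0,0,0]},
  {"xyz": [0,0,0],"twist": [0,0,0]},
  {"xyz": [0,0,0],"twist": [0,0,0]},
  {"xyz": [0,0,0],"twist": [0,0,0]},
  {"xyz": [0,0,0],"twist": [0,0,0]},
  {"xyz": [0,0,0],"twist": [0,0,0]},
  {"xyz": [0,0,0],"twist": [0,0,0]},
], hand=0)

```text
t: 12.9
eef_pos: [0.4144, -0.1642, 0.0073]
eef_rot: [0.588, -0.393, 0.588, 0.392]
contact_force: [-0.6, 0.8, 7.2]
gripper_width: 0.0122
```

```bash
python3 go.py .414 -.164 .007 158
```

```text
t 12.90 pos [ 0.4144 -0.1642  0.0073] jaw 67.5 q6 0.02 q1 -0.38 w 0.0122 F [-0.6  0.8  7.2] toolx [ 0.002 -0.001 -1.   ]
 twist(5deg) [3.59e+01 3.00e-02 0.00e+00]  newframe shift cm [ 0.03 -0.05 -0.  ]  | curframe [0.02 0.05 0.  ]
 twist(5deg) [-0.1  -0.    0.02]  newframe shift cm [0.03 0.05 0.  ]  | curframe [0.02 0.05 0.  ]
```

Emit:
arm_command([
  {"xyz": [-1,0,0],"twist": [0,0,0]},
  {"xyz": [-2,0,0],"twist": [0,0,0]},
  {"xyz": [-2.5,0,0],"twist": [0,0,0]},
  {"xyz": [-2.5,0,0],"twist": [0,0,0]},
  {"xyz": [-2,0,0],"twist": [0,0,0]},
  {"xyz": [0,0,0],"twist": [1,0,0]},
  {"xyz": [0,0,0],"twist": [1,0,0]},
  {"xyz": [0,0,0],"twist": [1,0,0]},
  {"xyz": [0,0,0],"twist": [1,0,0]},
  {"xyz": [0,0,0],"twist": [1,0,0]},
  {"xyz": [0,0,0],"twist": [1,0,0]},
  {"xyz": [0,0,0],"twist": [1,0,0]},
  {"xyz": [0,0,0],"twist": [1,0,0]},
  {"xyz": [0,0,0],"twist": [1,0,0]},
  {"xyz": [0,0,0],"twist": [1,0,0]},
  {"xyz": [0,0,0],"twist": [1,0,0]},
  {"xyz": [0,0,0],"twist": [1,0,0]},
  {"xyz": [0,0,0],"twist": [1,0,0]},
  {"xyz": [0,0,0],"twist": [1,0,0]},
  {"xyz": [0,0,0],"twist": [0.7,0,0]},
])

```text
t: 14.57
eef_pos: [0.4137, -0.1638, 0.1066]
eef_rot: [0.706, 0.038, 0.706, -0.039]
contact_force: [-0.2, -0.8, -2.5]
gripper_width: 0.0118
```

```bash
python3 go.py .592 -.2775 .10 84
```

```text
t 14.57 pos [ 0.4137 -0.1638  0.1066] jaw -6.2 q6 1.30 q1 -0.38 w 0.0118 F [-0.2 -0.8 -2.5] toolx [ 0. -0. -1.]
 twist(5deg) [35.95  0.   -0.  ]  newframe shift cm [  0.66   9.44 -18.92]  | curframe [ 0.66 -9.36 18.96]
 twist(5deg) [-0.05  0.    0.  ]  newframe shift cm [ 0.66 -9.44 18.92]  | curframe [ 0.66 -9.36 18.96]
```

Emit:
arm_command([
  {"xyz": [0,-0.5,1.0],"twist": [0,0,0]},
  {"xyz": [0,-1.0,2.0],"twist": [0,0,0]},
  {"xyz": [0,-1.2,2.4],"twist": [0,0,0]},
  {"xyz": [0,-1.2,2.4],"twist": [0,0,0]},
  {"xyz": [0,-1.2,2.4],"twist": [0,0,0]},
  {"xyz": [0,-1.2,2.4],"twist": [0,0,0]},
  {"xyz": [0,-1.2,2.4],"twist": [0,0,0]},
  {"xyz": [0,-1.2,2.4],"twist": [0,0,0]},
  {"xyz": [0,-0.9,1.6],"twist": [0,0,0]},
  {"xyz": [0,0,0],"twist": [0,0,0]},
  {"xyz": [0,0,0],"twist": [0,0,0]},
  {"xyz": [0,0,0],"twist": [0,0,0]},
])

```text
t: 15.57
eef_pos: [0.5923, -0.279, 0.1058]
eef_rot: [0.706, 0.037, 0.707, -0.036]
contact_force: [0.2, 0.5, -2.7]
gripper_width: 0.0117
```

```bash
python3 go.py .592 -.2775 .013 84; python3 look.py w6
```

```text
t 15.57 pos [ 0.5923 -0.279   0.1058] jaw -5.9 q6 1.23 q1 -0.44 w 0.0117 F [ 0.2  0.5 -2.7] toolx [-0.001  0.001 -1.   ]
 twist(5deg) [-3.598e+01  1.000e-02 -2.000e-02]  newframe shift cm [ 9.28 -0.15  0.05]  | curframe [ 9.28  0.14 -0.03]
 twist(5deg) [ 0.02 -0.01 -0.  ]  newframe shift cm [ 9.28  0.15 -0.05]  | curframe [ 9.28  0.14 -0.03]
```

View pics/w6.png

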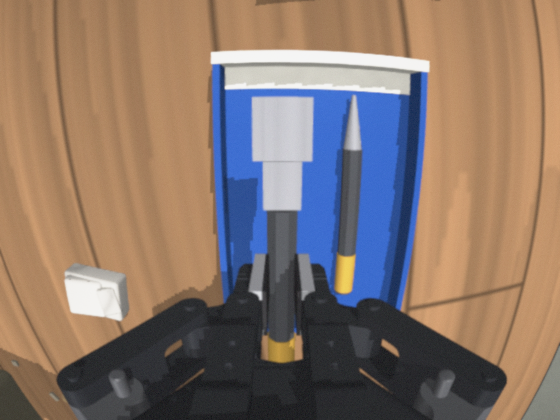

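Both chisels have their cutting ends towards the white end: the held blade is at (282,128) and the point's tip at (354,97). I'll lower the flat chisel.

Emit:
arm_command([
  {"xyz": [1,0,0],"twist": [0,0,0]},
  {"xyz": [2,0,0],"twist": [0,0,0]},
  {"xyz": [2,0,0],"twist": [0,0,0]},
  {"xyz": [2,0,0],"twist": [0,0,0]},
  {"xyz": [1,0,0],"twist": [0,0,0]},
  {"xyz": [0.6,0,0],"twist": [0,0,0]},
  {"xyz": [0.4,0,0],"twist": [0,0,0]},
  {"xyz": [0.3,0,0],"twist": [0,0,0]},
  {"xyz": [0.1,0,0],"twist": [0,0,0]},
  {"xyz": [0,0,0],"twist": [0,0,0]},
])

```text
t: 16.45
eef_pos: [0.5932, -0.2794, 0.0129]
eef_rot: [0.706, 0.037, 0.706, -0.037]
contact_force: [0.9, -0.1, -3.3]
gripper_width: 0.012
```

```bash
python3 - <<'E'
from h import *
from cell import robot
import copy
P=robot.camera_params("wrist")
# undo motion since w6: camera then 92.8mm-ish higher
s=robot.state();print(s["eef_pos"],s["contact_force"],s["gripper_width"])
P=copy.deepcopy(P);T=np.linalg.inv(P["camera_from_world"]);T[2,3]+=.1058-s["eef_pos"][2];P["camera_from_world"]=np.linalg.inv(T)
print(wristworld(P,[(226,88),(409,93),(345,88)],.005).round(4));print(wristworld(P,[(354,97),(344,291)],.012).round(4)); print(wristworld(P,[(213,57),(427,66)],.028).round(4))
E
```

```text
[ 0.59315567 -0.27936114  0.01291837] [ 0.87050977 -0.07260413 -3.3482989 ] 0.012031297575060426
[[ 0.5614 -0.1834  0.005 ]
 [ 0.7004 -0.1979  0.005 ]
 [ 0.6493 -0.1923  0.005 ]]
[[ 0.654  -0.1996  0.012 ]
 [ 0.6387 -0.3587  0.012 ]]
[[ 0.5586 -0.1625  0.028 ]
 [ 0.707  -0.1788  0.028 ]]
```

Emit:
arm_command([
  {"xyz": [0.1,0,0],"twist": [0,0,0]},
  {"xyz": [0.1,0,0],"twist": [0,0,0]},
  {"xyz": [0,0,0],"twist": [0,0,0]},
  {"xyz": [0,0,0],"twist": [0,0,0]},
])

```text
t: 16.78
eef_pos: [0.5934, -0.2794, 0.0123]
eef_rot: [0.707, 0.037, 0.705, -0.037]
contact_force: [-3.1, 1.1, 10.0]
gripper_width: 0.0122
```

Emit:
arm_command([
  {"xyz": [0,0,0],"twist": [0,0,0]},
  {"xyz": [0,0,0],"twist": [0,0,0]},
  {"xyz": [0,0,0],"twist": [0,0,0]},
  {"xyz": [0,0,0],"twist": [0,0,0]},
  {"xyz": [0,0,0],"twist": [0,0,0]},
], hand=30)

```text
t: 17.2
eef_pos: [0.5928, -0.2792, 0.0103]
eef_rot: [0.706, 0.037, 0.706, -0.037]
contact_force: [0.3, 0.0, -0.6]
gripper_width: 0.0255
```

Emit:
arm_command([
  {"xyz": [-0.5,0,0],"twist": [0,0,0]},
  {"xyz": [-1,0,0],"twist": [0,0,0]},
  {"xyz": [-2,0,0],"twist": [0,0,0]},
  {"xyz": [-2.5,0,0],"twist": [0,0,0]},
  {"xyz": [-2.5,0,0],"twist": [0,0,0]},
  {"xyz": [-2.5,0,0],"twist": [0,0,0]},
  {"xyz": [0,0,0],"twist": [0,0,0]},
])

```text
t: 17.78
eef_pos: [0.5952, -0.2803, 0.1268]
eef_rot: [0.709, 0.036, 0.703, -0.038]
contact_force: [0.1, 0.1, -0.0]
gripper_width: 0.0255
```

```bash
python3 go.py .410 .1775 .12 66.2; python3 look.py w7
```

```text
t 17.78 pos [ 0.5952 -0.2803  0.1268] jaw -6.0 q6 1.24 q1 -0.44 w 0.0255 F [ 0.1  0.1 -0. ] toolx [ 0.008 -0.004 -1.   ]
 twist(5deg) [-3.244e+01 -3.000e-02  1.400e-01]  newframe shift cm [  0.68 -34.42  35.42]  | curframe [  0.37  43.61 -23.2 ]
 twist(5deg) [3.56 0.09 0.02]  newframe shift cm [  0.68  34.42 -35.42]  | curframe [  0.37  43.61 -23.2 ]
```

View pics/w7.png

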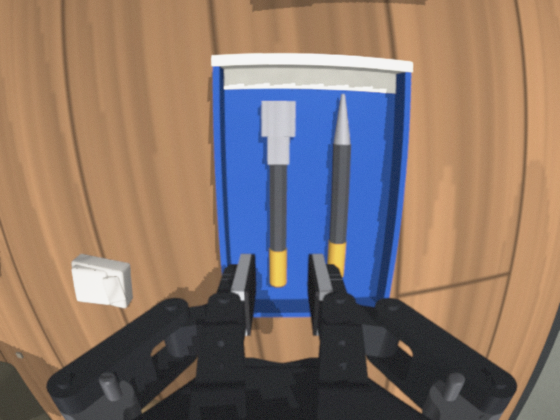

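Both chisels lie flat side by side, with the flat chisel's blade at (278,118) and the point's tip at (342,97), both at the white end. The dark block is next.

Emit:
arm_command([
  {"xyz": [0,1.5,-0.8],"twist": [0,0,0]},
  {"xyz": [0,2.8,-1.5],"twist": [0,0,0]},
  {"xyz": [0,2.8,-1.5],"twist": [0,0,0]},
  {"xyz": [0,2.8,-1.5],"twist": [0,0,0]},
  {"xyz": [0,2.8,-1.5],"twist": [0,0,0]},
  {"xyz": [0,2.8,-1.5],"twist": [0,0,0]},
  {"xyz": [0,2.8,-1.5],"twist": [0,0,0]},
  {"xyz": [0,2.8,-1.5],"twist": [0,0,0]},
  {"xyz": [0,2.8,-1.5],"twist": [0,0,0]},
  {"xyz": [0,2.8,-1.5],"twist": [0,0,0]},
  {"xyz": [0,2.8,-1.5],"twist": [0,0,0]},
  {"xyz": [0,2.8,-1.5],"twist": [0,0,0]},
  {"xyz": [0,2.8,-1.5],"twist": [0,0,0]},
  {"xyz": [0,2.8,-1.5],"twist": [0,0,0]},
  {"xyz": [0,2.8,-1.5],"twist": [0,0,0]},
  {"xyz": [0,2.8,-1.4],"twist": [0,0,0]},
  {"xyz": [0,0,0],"twist": [1,0,0]},
  {"xyz": [0,0,0],"twist": [1,0,0]},
  {"xyz": [0,0,0],"twist": [1,0,0]},
  {"xyz": [0,0,0],"twist": [0.56,0,0]},
], hand=90)

```text
t: 19.5
eef_pos: [0.4068, 0.1778, 0.1201]
eef_rot: [0.691, 0.147, 0.692, -0.147]
contact_force: [0.0, -0.1, -0.2]
gripper_width: 0.0768
```

Emit:
arm_command([
  {"xyz": [0,0,0],"twist": [0,0,0]},
  {"xyz": [0,0,0],"twist": [0,0,0]},
])

```text
t: 19.67
eef_pos: [0.4071, 0.1775, 0.1201]
eef_rot: [0.692, 0.145, 0.692, -0.145]
contact_force: [0.9, -0.4, 0.3]
gripper_width: 0.0769
```

```bash
python3 go.py .410 .1775 .014 66.2; python3 look.py w8
```

```text
t 19.67 pos [0.4071 0.1775 0.1201] jaw -23.7 q6 2.40 q1 0.41 w 0.0769 F [ 0.9 -0.4  0.3] toolx [-0. -0. -1.]
 twist(5deg) [-3.597e+01 -1.000e-02 -1.000e-02]  newframe shift cm [10.61 -0.12 -0.27]  | curframe [10.61  0.12  0.27]
 twist(5deg) [ 0.03 -0.    0.01]  newframe shift cm [10.61  0.12  0.27]  | curframe [10.61  0.12  0.27]
```

View pics/w8.png

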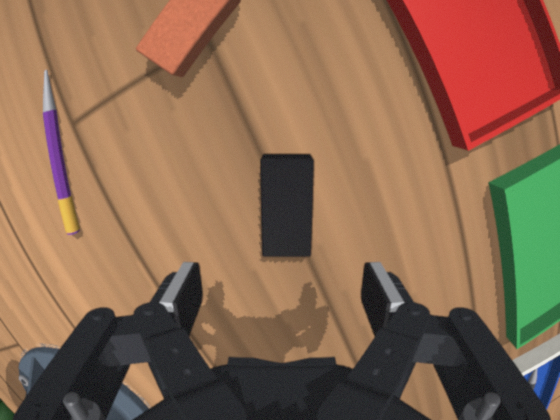

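The dark block is centred and aligned at (287,206).

Emit:
arm_command([
  {"xyz": [1.5,0.12,0.27],"twist": [0,0,0]},
  {"xyz": [2.5,0,0],"twist": [0,0,0]},
  {"xyz": [2.5,0,0],"twist": [0,0,0]},
  {"xyz": [2.5,0,0],"twist": [0,0,0]},
  {"xyz": [1.5,0,0],"twist": [0,0,0]},
  {"xyz": [0.8,0,0],"twist": [0,0,0]},
  {"xyz": [0.3,0,0],"twist": [0,0,0]},
  {"xyz": [0,0,0],"twist": [0,0,0]},
])

```text
t: 20.38
eef_pos: [0.4102, 0.1775, 0.0041]
eef_rot: [0.692, 0.145, 0.692, -0.146]
contact_force: [-0.8, -1.5, -0.3]
gripper_width: 0.0766
```

Emit:
arm_command([
  {"xyz": [0,0,0],"twist": [0,0,0]},
  {"xyz": [0,0,0],"twist": [0,0,0]},
  {"xyz": [0,0,0],"twist": [0,0,0]},
  {"xyz": [0,0,0],"twist": [0,0,0]},
  {"xyz": [0,0,0],"twist": [0,0,0]},
  {"xyz": [0,0,0],"twist": [0,0,0]},
  {"xyz": [0,0,0],"twist": [0,0,0]},
], hand=0)

```text
t: 20.97
eef_pos: [0.411, 0.1779, 0.0053]
eef_rot: [0.693, 0.146, 0.691, -0.145]
contact_force: [-0.5, -0.3, 6.0]
gripper_width: 0.0393
```

```bash
python3 go.py .410 .1775 .014 66.2
```

```text
t 20.97 pos [0.411  0.1779 0.0053] jaw -23.8 q6 2.39 q1 0.41 w 0.0393 F [-0.5 -0.3  6. ] toolx [ 0.002  0.001 -1.   ]
 twist(5deg) [-3.599e+01  2.000e-02  3.000e-02]  newframe shift cm [-0.87  0.08  0.08]  | curframe [-0.87 -0.08 -0.08]
 twist(5deg) [ 0.01  0.02 -0.01]  newframe shift cm [-0.87 -0.08 -0.08]  | curframe [-0.87 -0.08 -0.08]
```

Emit:
arm_command([
  {"xyz": [-1,0,0],"twist": [0,0,0]},
  {"xyz": [-2,0,0],"twist": [0,0,0]},
  {"xyz": [-2.5,0,0],"twist": [0,0,0]},
  {"xyz": [-2.5,0,0],"twist": [0,0,0]},
  {"xyz": [-2,0,0],"twist": [0,0,0]},
  {"xyz": [0,0,0],"twist": [-1,0,0]},
  {"xyz": [0,0,0],"twist": [-1,0,0]},
  {"xyz": [0,0,0],"twist": [-1,0,0]},
  {"xyz": [0,0,0],"twist": [-1,0,0]},
  {"xyz": [0,0,0],"twist": [-1,0,0]},
  {"xyz": [0,0,0],"twist": [-1,0,0]},
  {"xyz": [0,0,0],"twist": [-1,0,0]},
  {"xyz": [0,0,0],"twist": [-1,0,0]},
  {"xyz": [0,0,0],"twist": [-1,0,0]},
  {"xyz": [0,0,0],"twist": [-1,0,0]},
  {"xyz": [0,0,0],"twist": [-1,0,0]},
  {"xyz": [0,0,0],"twist": [-1,0,0]},
  {"xyz": [0,0,0],"twist": [-1,0,0]},
  {"xyz": [0,0,0],"twist": [-1,0,0]},
  {"xyz": [0,0,0],"twist": [-1,0,0]},
])

```text
t: 22.63
eef_pos: [0.4103, 0.1776, 0.1047]
eef_rot: [0.637, -0.307, 0.637, 0.307]
contact_force: [-0.4, -1.4, -2.2]
gripper_width: 0.0391
```

Emit:
arm_command([
  {"xyz": [0,0,0],"twist": [-1,0,0]},
  {"xyz": [0,0,0],"twist": [-1,0,0]},
  {"xyz": [0,0,0],"twist": [-1,0,0]},
  {"xyz": [0,0,0],"twist": [-1,0,0]},
  {"xyz": [0,0,0],"twist": [-1,0,0]},
  {"xyz": [0,0,0],"twist": [-1,0,0]},
  {"xyz": [0,0,0],"twist": [-1,0,0]},
  {"xyz": [0,0,0],"twist": [-1,0,0]},
  {"xyz": [0,0,0],"twist": [0,0,0]},
  {"xyz": [0,0,0],"twist": [0,0,0]},
])

```text
t: 23.47
eef_pos: [0.4103, 0.1776, 0.1046]
eef_rot: [-0.495, 0.505, -0.495, -0.505]
contact_force: [0.5, -0.3, -1.5]
gripper_width: 0.0392
```

```bash
python3 go.py .672 -.022 .10 181
```

```text
t 23.47 pos [0.4103 0.1776 0.1046] jaw 91.1 q6 0.39 q1 0.41 w 0.0392 F [ 0.5 -0.3 -1.5] toolx [ 0.  0. -1.]
 twist(5deg) [-3.599e+01 -1.000e-02  0.000e+00]  newframe shift cm [ 0.46 25.82 20.42]  | curframe [  0.47 -25.79 -20.45]
 twist(5deg) [0.01 0.   0.  ]  newframe shift cm [  0.46 -25.82 -20.42]  | curframe [  0.47 -25.79 -20.45]
```

Emit:
arm_command([
  {"xyz": [0,-1.0,-0.8],"twist": [0,0,0]},
  {"xyz": [0,-2.3,-1.8],"twist": [0,0,0]},
  {"xyz": [0,-2.3,-1.8],"twist": [0,0,0]},
  {"xyz": [0,-2.3,-1.8],"twist": [0,0,0]},
  {"xyz": [0,-2.3,-1.8],"twist": [0,0,0]},
  {"xyz": [0,-2.3,-1.8],"twist": [0,0,0]},
  {"xyz": [0,-2.3,-1.8],"twist": [0,0,0]},
  {"xyz": [0,-2.3,-1.8],"twist": [0,0,0]},
  {"xyz": [0,-2.3,-1.8],"twist": [0,0,0]},
  {"xyz": [0,-2.3,-1.8],"twist": [0,0,0]},
  {"xyz": [0,-2.3,-1.8],"twist": [0,0,0]},
  {"xyz": [0,-1.8,-1.6],"twist": [0,0,0]},
  {"xyz": [0,0,0],"twist": [0,0,0]},
  {"xyz": [0,0,0],"twist": [0,0,0]},
])

```text
t: 24.63
eef_pos: [0.6732, -0.0225, 0.1034]
eef_rot: [0.495, -0.504, 0.496, 0.505]
contact_force: [-0.7, -0.2, -2.5]
gripper_width: 0.0394
```

```bash
python3 go.py .672 -.022 .010 181; python3 look.py w9; python3 - <<'E'
from cell import robot
import numpy as np
P=robot.camera_params("wrist");np.savez("pics/w9.npz",**P)
E
```

```text
t 24.63 pos [ 0.6732 -0.0225  0.1034] jaw 91.0 q6 -0.05 q1 -0.03 w 0.0394 F [-0.7 -0.2 -2.5] toolx [-0.001 -0.    -1.   ]
 twist(5deg) [-3.6e+01  1.0e-02 -0.0e+00]  newframe shift cm [ 9.34 -0.12 -0.05]  | curframe [9.34 0.12 0.05]
 twist(5deg) [ 0.   -0.   -0.01]  newframe shift cm [9.34 0.12 0.05]  | curframe [9.34 0.12 0.05]
```

View pics/w9.png

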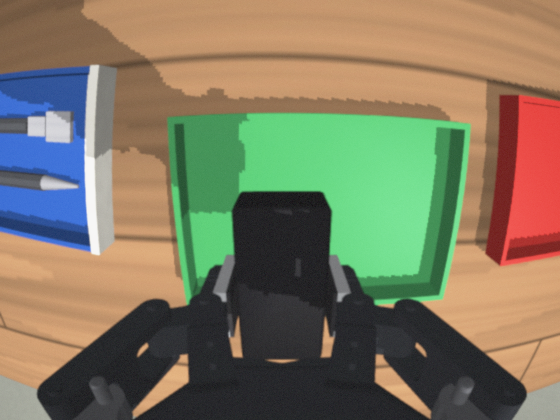

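The dark block is held over the green tray, whose near rim corners are at (168,119) and (470,126).

```bash
python3 - <<'E'
from h import *
P=dict(np.load("pics/w9.npz"))
A=wristworld(P,[(168,119),(470,126),(443,300)],.028);print(A.round(4));e=A[1]-A[0];print(np.linalg.norm(e),np.degrees(np.arctan2(e[1],e[0])),np.linalg.norm(A[2]-A[1]))
a=np.radians(91);x=np.array([np.sin(a),-np.cos(a)]);print(A[:2].mean(0)[:2]+.075*x)
E
```

```text
[[ 0.6003 -0.1026  0.028 ]
 [ 0.5962  0.1169  0.028 ]
 [ 0.7456  0.1212  0.028 ]]
0.21958799333884368 91.05139893549502 0.14943314100862318
[0.6732307  0.00846342]
```

Emit:
arm_command([
  {"xyz": [1,0,0],"twist": [0,0,0]},
  {"xyz": [2,0,0],"twist": [0,0,0]},
  {"xyz": [2,0,0],"twist": [0,0,0]},
  {"xyz": [2,0,0],"twist": [0,0,0]},
  {"xyz": [1,0,0],"twist": [0,0,0]},
  {"xyz": [0.6,0,0],"twist": [0,0,0]},
  {"xyz": [0.4,0,0],"twist": [0,0,0]},
  {"xyz": [0.2,0,0],"twist": [0,0,0]},
  {"xyz": [0.1,0,0],"twist": [0,0,0]},
  {"xyz": [0,0,0],"twist": [0,0,0]},
  {"xyz": [0,0,0],"twist": [0,0,0]},
])

```text
t: 25.6
eef_pos: [0.6731, -0.0209, 0.0121]
eef_rot: [-0.495, 0.506, -0.494, -0.505]
contact_force: [0.4, 0.3, -0.9]
gripper_width: 0.0394
```

Emit:
arm_command([
  {"xyz": [0.1,0,0],"twist": [0,0,0]},
  {"xyz": [0,0,0],"twist": [0,0,0]},
  {"xyz": [0,0,0],"twist": [0,0,0]},
])

```text
t: 25.85
eef_pos: [0.6727, -0.0209, 0.0105]
eef_rot: [-0.495, 0.505, -0.495, -0.505]
contact_force: [0.6, -0.5, -0.8]
gripper_width: 0.0394
```

Emit:
arm_command([
  {"xyz": [0,0,0],"twist": [0,0,0]},
  {"xyz": [0,0,0],"twist": [0,0,0]},
  {"xyz": [0,0,0],"twist": [0,0,0]},
  {"xyz": [0,0,0],"twist": [0,0,0]},
], hand=62)

```text
t: 26.18
eef_pos: [0.6727, -0.0208, 0.0104]
eef_rot: [-0.495, 0.505, -0.495, -0.505]
contact_force: [-0.3, 0.8, -0.5]
gripper_width: 0.0529
```

Emit:
arm_command([
  {"xyz": [-0.5,0,0],"twist": [0,0,0]},
  {"xyz": [-1,0,0],"twist": [0,0,0]},
  {"xyz": [-2,0,0],"twist": [0,0,0]},
  {"xyz": [-2.5,0,0],"twist": [0,0,0]},
  {"xyz": [-2.5,0,0],"twist": [0,0,0]},
  {"xyz": [-2.5,0,0],"twist": [0,0,0]},
  {"xyz": [0,0,0],"twist": [0,0,0]},
])

```text
t: 26.77
eef_pos: [0.6753, -0.0209, 0.127]
eef_rot: [-0.497, 0.508, -0.493, -0.503]
contact_force: [0.5, -0.3, -0.3]
gripper_width: 0.0527
```

```bash
python3 go.py .4005 .342 .12 28.5; python3 look.py w10
```

```text
t 26.77 pos [ 0.6753 -0.0209  0.127 ] jaw 91.2 q6 -0.05 q1 -0.03 w 0.0527 F [ 0.5 -0.3 -0.3] toolx [ 0.009 -0.    -1.   ]
 twist(5deg) [-5.46 -0.03  0.1 ]  newframe shift cm [ 0.7   6.83 45.01]  | curframe [ 0.45 26.71 36.87]
 twist(5deg) [30.54  0.13  0.04]  newframe shift cm [  0.7   -6.83 -45.01]  | curframe [ 0.45 26.71 36.87]
```

View pics/w10.png

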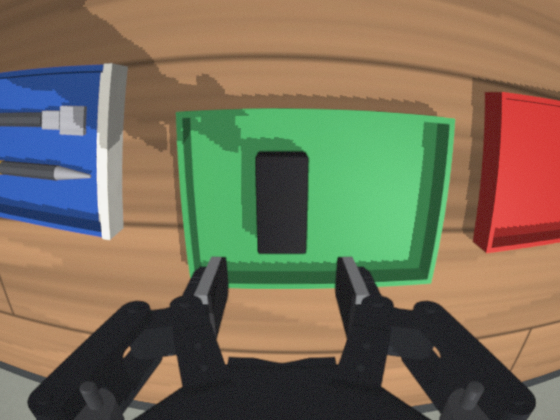

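The dark block lies flat in the green tray at (282,203). The orange block is next.

Emit:
arm_command([
  {"xyz": [0,0.9,1.2],"twist": [0,0,0]},
  {"xyz": [0,1.9,2.6],"twist": [0,0,0]},
  {"xyz": [0,1.9,2.6],"twist": [0,0,0]},
  {"xyz": [0,1.9,2.6],"twist": [0,0,0]},
  {"xyz": [0,1.9,2.6],"twist": [0,0,0]},
  {"xyz": [0,1.9,2.6],"twist": [0,0,0]},
  {"xyz": [0,1.9,2.6],"twist": [0,0,0]},
  {"xyz": [0,1.9,2.6],"twist": [0,0,0]},
  {"xyz": [0,1.9,2.6],"twist": [0,0,0]},
  {"xyz": [0,1.9,2.6],"twist": [0,0,0]},
  {"xyz": [0,1.9,2.6],"twist": [0,0,0]},
  {"xyz": [0,1.9,2.6],"twist": [0,0,0]},
  {"xyz": [0,1.9,2.6],"twist": [0,0,0]},
  {"xyz": [0,1.9,2.6],"twist": [0,0,0]},
  {"xyz": [0,1.1,1.9],"twist": [0,0,0]},
  {"xyz": [0,0,0],"twist": [-1,0,0]},
  {"xyz": [0,0,0],"twist": [-1,0,0]},
  {"xyz": [0,0,0],"twist": [-1,0,0]},
  {"xyz": [0,0,0],"twist": [-1,0,0]},
  {"xyz": [0,0,0],"twist": [-1,0,0]},
], hand=90)

```text
t: 28.48
eef_pos: [0.3974, 0.3423, 0.1201]
eef_rot: [0.372, -0.601, 0.372, 0.601]
contact_force: [0.1, -0.1, 0.3]
gripper_width: 0.0773
```

Emit:
arm_command([
  {"xyz": [0,0,0],"twist": [-0.46,0,0]},
  {"xyz": [0,0,0],"twist": [0,0,0]},
  {"xyz": [0,0,0],"twist": [0,0,0]},
])

```text
t: 28.73
eef_pos: [0.3976, 0.3422, 0.1201]
eef_rot: [0.362, -0.607, 0.362, 0.608]
contact_force: [0.0, -0.2, 1.3]
gripper_width: 0.0768
```

```bash
python3 go.py .4005 .342 .004 28.5; python3 look.py w11
```

```text
t 28.73 pos [0.3976 0.3422 0.1201] jaw 118.4 q6 0.21 q1 0.71 w 0.0768 F [ 0.  -0.2  1.3] toolx [-0. -0. -1.]
 twist(5deg) [-0.01 -0.   -0.01]  newframe shift cm [11.61 -0.24 -0.16]  | curframe [11.61 -0.25 -0.16]
 twist(5deg) [ 3.599e+01 -1.000e-02  0.000e+00]  newframe shift cm [11.61  0.24  0.16]  | curframe [11.61 -0.25 -0.16]
```

View pics/w11.png

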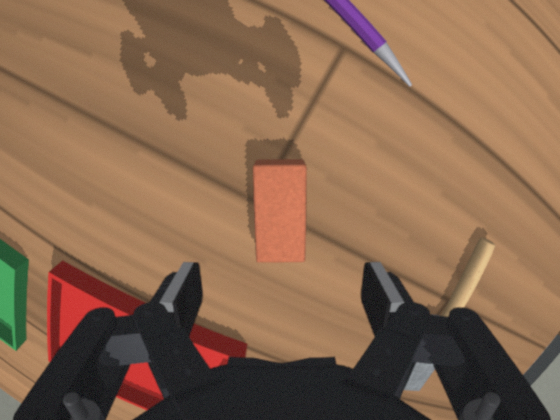

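The orange block is centred and aligned at (280,211).

Emit:
arm_command([
  {"xyz": [1.5,-0.25,-0.1],"twist": [0,0,0]},
  {"xyz": [2.5,0,0],"twist": [0,0,0]},
  {"xyz": [2.5,0,0],"twist": [0,0,0]},
  {"xyz": [2.5,0,0],"twist": [0,0,0]},
  {"xyz": [1.5,0,0],"twist": [0,0,0]},
  {"xyz": [0.8,0,0],"twist": [0,0,0]},
  {"xyz": [0.3,0,0],"twist": [0,0,0]},
  {"xyz": [0,0,0],"twist": [0,0,0]},
])

```text
t: 29.45
eef_pos: [0.4004, 0.3426, 0.0041]
eef_rot: [0.361, -0.608, 0.362, 0.608]
contact_force: [-0.6, 0.5, 0.8]
gripper_width: 0.0766
```

Emit:
arm_command([
  {"xyz": [0,0,0],"twist": [0,0,0]},
  {"xyz": [0,0,0],"twist": [0,0,0]},
  {"xyz": [0,0,0],"twist": [0,0,0]},
  {"xyz": [0,0,0],"twist": [0,0,0]},
  {"xyz": [0,0,0],"twist": [0,0,0]},
  {"xyz": [0,0,0],"twist": [0,0,0]},
  {"xyz": [0,0,0],"twist": [0,0,0]},
], hand=0)

```text
t: 30.03
eef_pos: [0.4011, 0.3432, 0.0054]
eef_rot: [-0.362, 0.608, -0.361, -0.607]
contact_force: [-0.5, -0.6, 5.3]
gripper_width: 0.0394
```

Emit:
arm_command([
  {"xyz": [-1,0,0],"twist": [0,0,0]},
  {"xyz": [-2,0,0],"twist": [0,0,0]},
  {"xyz": [-2.5,0,0],"twist": [0,0,0]},
  {"xyz": [-2.5,0,0],"twist": [0,0,0]},
  {"xyz": [-2,0,0],"twist": [0,0,0]},
  {"xyz": [0,0,0],"twist": [1,0,0]},
  {"xyz": [0,0,0],"twist": [1,0,0]},
  {"xyz": [0,0,0],"twist": [1,0,0]},
  {"xyz": [0,0,0],"twist": [1,0,0]},
  {"xyz": [0,0,0],"twist": [1,0,0]},
  {"xyz": [0,0,0],"twist": [0.5,0,0]},
  {"xyz": [0,0,0],"twist": [0,0,0]},
  {"xyz": [0,0,0],"twist": [0,0,0]},
])

```text
t: 31.12
eef_pos: [0.4005, 0.3427, 0.1049]
eef_rot: [-0.495, 0.505, -0.495, -0.505]
contact_force: [-0.7, -0.3, -1.9]
gripper_width: 0.0393
```

```bash
python3 go.py .672 .040 .10 1
```

```text
t 31.12 pos [0.4005 0.3427 0.1049] jaw 91.1 q6 0.69 q1 0.71 w 0.0393 F [-0.7 -0.3 -1.9] toolx [ 0.  0. -1.]
 twist(5deg) [0.02 0.   0.  ]  newframe shift cm [  0.49 -26.62 -30.74]  | curframe [  0.49 -26.56 -30.79]
 twist(5deg) [-3.598e+01 -1.000e-02  0.000e+00]  newframe shift cm [ 0.49 26.62 30.74]  | curframe [  0.49 -26.56 -30.79]
```

Emit:
arm_command([
  {"xyz": [0,-1.0,-1.1],"twist": [0,0,0]},
  {"xyz": [0,-2.1,-2.4],"twist": [0,0,0]},
  {"xyz": [0,-2.1,-2.4],"twist": [0,0,0]},
  {"xyz": [0,-2.1,-2.4],"twist": [0,0,0]},
  {"xyz": [0,-2.1,-2.4],"twist": [0,0,0]},
  {"xyz": [0,-2.1,-2.4],"twist": [0,0,0]},
  {"xyz": [0,-2.1,-2.4],"twist": [0,0,0]},
  {"xyz": [0,-2.1,-2.4],"twist": [0,0,0]},
  {"xyz": [0,-2.1,-2.4],"twist": [0,0,0]},
  {"xyz": [0,-2.1,-2.4],"twist": [0,0,0]},
  {"xyz": [0,-2.1,-2.4],"twist": [0,0,0]},
  {"xyz": [0,-2.1,-2.4],"twist": [0,0,0]},
  {"xyz": [0,-2.1,-2.4],"twist": [0,0,0]},
  {"xyz": [0,-0.4,-0.6],"twist": [0,0,0]},
  {"xyz": [0,0,0],"twist": [0,0,0]},
  {"xyz": [0,0,0],"twist": [0,0,0]},
  {"xyz": [0,0,0],"twist": [0,0,0]},
])

```text
t: 32.53
eef_pos: [0.6709, 0.0434, 0.1043]
eef_rot: [0.495, -0.504, 0.495, 0.505]
contact_force: [-0.6, 0.0, -1.4]
gripper_width: 0.0394
```

```bash
python3 go.py .673 .043 .011 1; python3 look.py w12
```

```text
t 32.53 pos [0.6709 0.0434 0.1043] jaw 91.1 q6 0.05 q1 0.06 w 0.0394 F [-0.6  0.  -1.4] toolx [-0.001  0.    -1.   ]
 twist(5deg) [ 0.02  0.   -0.01]  newframe shift cm [ 9.33 -0.21 -0.05]  | curframe [ 9.33 -0.22 -0.05]
 twist(5deg) [-3.598e+01  2.000e-02  0.000e+00]  newframe shift cm [9.33 0.21 0.05]  | curframe [ 9.33 -0.22 -0.05]
```

View pics/w12.png

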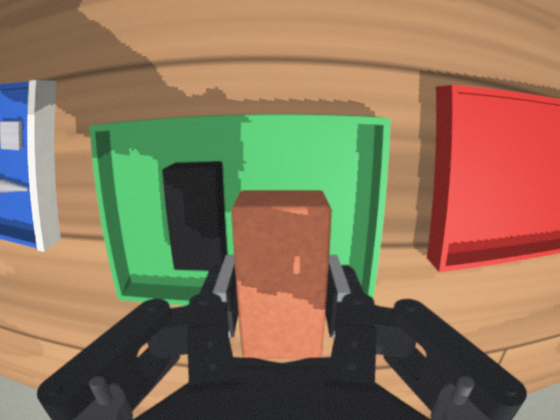

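The orange block is held over the tray at (282,270), beside the dark block at (197,215), with room for the finger between them.

Emit:
arm_command([
  {"xyz": [1,-0.2,0],"twist": [0,0,0]},
  {"xyz": [2,0,0],"twist": [0,0,0]},
  {"xyz": [2,0,0],"twist": [0,0,0]},
  {"xyz": [2,0,0],"twist": [0,0,0]},
  {"xyz": [1,0,0],"twist": [0,0,0]},
  {"xyz": [0.6,0,0],"twist": [0,0,0]},
  {"xyz": [0.4,0,0],"twist": [0,0,0]},
  {"xyz": [0.2,0,0],"twist": [0,0,0]},
  {"xyz": [0.1,0,0],"twist": [0,0,0]},
  {"xyz": [0.1,0,0],"twist": [0,0,0]},
  {"xyz": [0,0,0],"twist": [0,0,0]},
  {"xyz": [0,0,0],"twist": [0,0,0]},
])

```text
t: 33.58
eef_pos: [0.6742, 0.0425, 0.0109]
eef_rot: [-0.496, 0.505, -0.495, -0.504]
contact_force: [-1.0, 0.0, -1.5]
gripper_width: 0.0393
```

Emit:
arm_command([
  {"xyz": [0,0,0],"twist": [0,0,0]},
  {"xyz": [0,0,0],"twist": [0,0,0]},
  {"xyz": [0,0,0],"twist": [0,0,0]},
  {"xyz": [0,0,0],"twist": [0,0,0]},
], hand=54)

```text
t: 33.92
eef_pos: [0.674, 0.0425, 0.0106]
eef_rot: [-0.496, 0.505, -0.495, -0.504]
contact_force: [0.5, 0.9, -0.2]
gripper_width: 0.0463
```

Emit:
arm_command([
  {"xyz": [-0.5,0,0],"twist": [0,0,0]},
  {"xyz": [-1,0,0],"twist": [0,0,0]},
  {"xyz": [-2,0,0],"twist": [0,0,0]},
  {"xyz": [-2.5,0,0],"twist": [0,0,0]},
  {"xyz": [-2,0,0],"twist": [0,0,0]},
  {"xyz": [0,0,0],"twist": [0,0,0]},
  {"xyz": [0,0,0],"twist": [0,0,0]},
])

```text
t: 34.5
eef_pos: [0.675, 0.0426, 0.0927]
eef_rot: [-0.496, 0.505, -0.495, -0.504]
contact_force: [-0.1, 0.1, -0.4]
gripper_width: 0.0459
```

```bash
python3 go.py .673 .085 .022 1; python3 look.py w13
```

```text
t 34.50 pos [0.675  0.0426 0.0927] jaw 91.0 q6 0.05 q1 0.06 w 0.0459 F [-0.1  0.1 -0.4] toolx [ 0.004  0.    -1.   ]
 twist(5deg) [0.   0.   0.04]  newframe shift cm [7.07 0.13 4.24]  | curframe [7.07 0.15 4.24]
 twist(5deg) [-36.    -0.07   0.  ]  newframe shift cm [ 7.07 -0.13 -4.24]  | curframe [7.07 0.15 4.24]
```

View pics/w13.png

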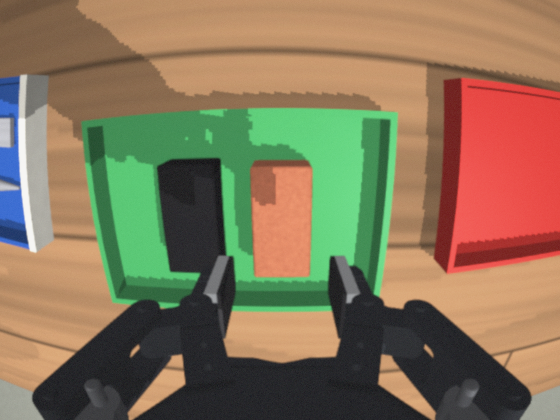

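Both blocks lie flat in the green tray, dark at (190,215) and orange at (282,218), with a gap of about 22 mm. I'll push the orange block nearer with the shut fingers.

Emit:
arm_command([
  {"xyz": [0,0,1.5],"twist": [0,0,0]},
  {"xyz": [0,0,1.6],"twist": [0,0,0]},
  {"xyz": [0,0,1.3],"twist": [0,0,0]},
  {"xyz": [0,0,0],"twist": [0,0,0]},
  {"xyz": [0,0,0],"twist": [0,0,0]},
  {"xyz": [0,0,0],"twist": [0,0,0]},
  {"xyz": [0,0,0],"twist": [0,0,0]},
], hand=0)

```text
t: 35.13
eef_pos: [0.673, 0.0864, 0.0901]
eef_rot: [-0.495, 0.504, -0.496, -0.504]
contact_force: [-0.3, 0.0, -0.6]
gripper_width: -0.0004
```

```bash
python3 go.py .673 .087 .015 1; python3 look.py w14
```

```text
t 35.13 pos [0.673  0.0864 0.0901] jaw 91.0 q6 0.11 q1 0.13 w -0.0004 F [-0.3  0.  -0.6] toolx [-0. -0. -1.]
 twist(5deg) [ 0. -0. -0.]  newframe shift cm [ 7.51 -0.    0.06]  | curframe [ 7.51 -0.    0.07]
 twist(5deg) [-3.6e+01  1.0e-02 -1.0e-02]  newframe shift cm [ 7.51  0.   -0.06]  | curframe [ 7.51 -0.    0.07]
```

View pics/w14.png

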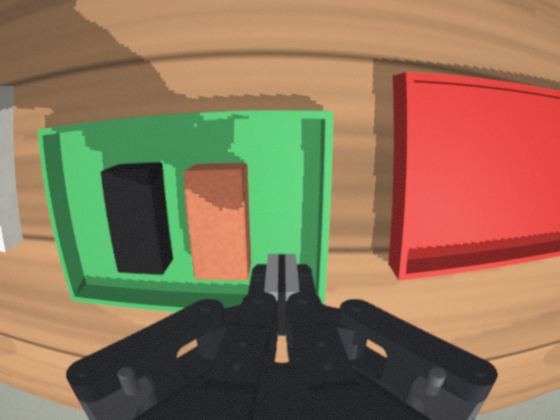

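The shut fingers at (282,290) are clear of the orange block's edge (248,220) and of the tray wall.

Emit:
arm_command([
  {"xyz": [1,0,0],"twist": [0,0,0]},
  {"xyz": [2,0,0],"twist": [0,0,0]},
  {"xyz": [2,0,0],"twist": [0,0,0]},
  {"xyz": [1.5,0,0],"twist": [0,0,0]},
  {"xyz": [0.7,0,0],"twist": [0,0,0]},
  {"xyz": [0.3,0,0],"twist": [0,0,0]},
  {"xyz": [0,0,-0.3],"twist": [0,0,0]},
  {"xyz": [0,0,-0.3],"twist": [0,0,0]},
  {"xyz": [0,0,-0.3],"twist": [0,0,0]},
  {"xyz": [0,0,-0.3],"twist": [0,0,0]},
  {"xyz": [0,0,-0.3],"twist": [0,0,0]},
  {"xyz": [0,0,-0.3],"twist": [0,0,0]},
  {"xyz": [0,0,0],"twist": [0,0,0]},
])

```text
t: 36.27
eef_pos: [0.6737, 0.0679, 0.0158]
eef_rot: [-0.496, 0.505, -0.495, -0.504]
contact_force: [1.6, 0.4, -0.8]
gripper_width: -0.0003
```

```bash
python3 go.py .673 .060 .015 1; python3 look.py w15
```

```text
t 36.27 pos [0.6737 0.0679 0.0158] jaw 91.0 q6 0.08 q1 0.10 w -0.0003 F [ 1.6  0.4 -0.8] toolx [ 0.001 -0.    -1.   ]
 twist(5deg) [-0.   -0.    0.01]  newframe shift cm [ 0.08  0.09 -0.79]  | curframe [ 0.08  0.09 -0.79]
 twist(5deg) [3.6e+01 1.0e-02 0.0e+00]  newframe shift cm [ 0.08 -0.09  0.79]  | curframe [ 0.08  0.09 -0.79]
```

View pics/w15.png

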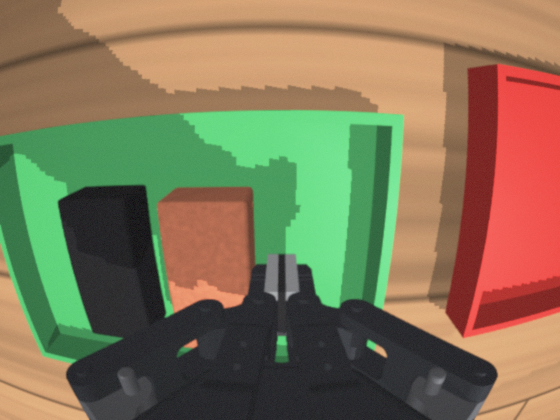

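```bash
python3 - <<'E'
from h import *
from cell import robot
P=robot.camera_params("wrist")
print(wristworld(P,[(76,187),(146,186),(175,188),(252,188)],.033).round(4))
print(wristworld(P,[(62,203),(150,201),(160,203),(253,203)],.033).round(4))
E
python3 - <<'E'
import cv2
im=cv2.imread("pics/w15.png");cv2.imwrite("pics/w15b.png",cv2.resize(im[170:360,30:270],None,fx=3,fy=3,interpolation=cv2.INTER_CUBIC))
E
```

```text
[[ 0.6267 -0.0283  0.033 ]
 [ 0.6264  0.0089  0.033 ]
 [ 0.6272  0.0221  0.033 ]
 [ 0.627   0.0543  0.033 ]]
[[ 0.6345 -0.0387  0.033 ]
 [ 0.633   0.0102  0.033 ]
 [ 0.6338  0.0148  0.033 ]
 [ 0.6332  0.0547  0.033 ]]
```

View pics/w15b.png

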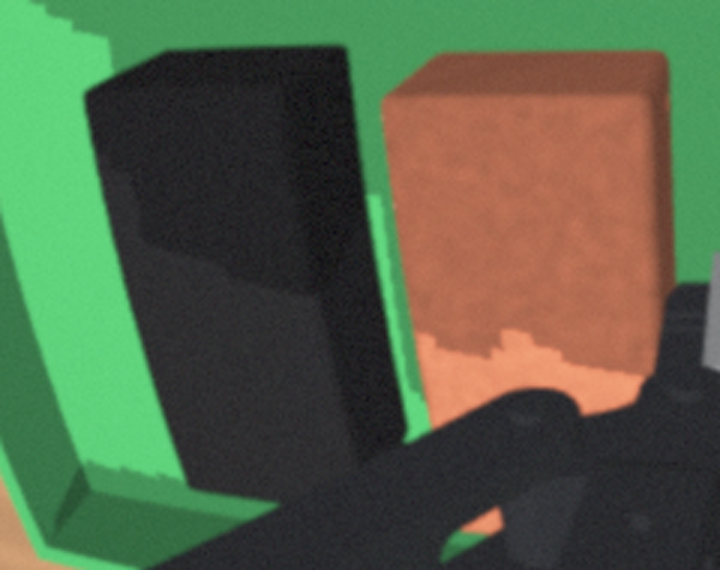

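The crop shows the orange block being pushed, with its left top edge at (385,100). The gap is now about 14 mm, so I'll push 6 mm more.

Emit:
arm_command([
  {"xyz": [0,0,-0.2],"twist": [0,0,0]},
  {"xyz": [0,0,-0.2],"twist": [0,0,0]},
  {"xyz": [0,0,-0.2],"twist": [0,0,0]},
  {"xyz": [0,0,0],"twist": [0,0,0]},
  {"xyz": [0,0,0.5],"twist": [0,0,0]},
  {"xyz": [-1,0,0.5],"twist": [0,0,0]},
  {"xyz": [-2,0,0],"twist": [0,0,0]},
  {"xyz": [-2.5,0,0],"twist": [0,0,0]},
  {"xyz": [-2.5,0,0],"twist": [0,0,0]},
  {"xyz": [-2,0,0],"twist": [0,0,0]},
  {"xyz": [0,0,0],"twist": [0,0,0]},
])

```text
t: 37.23
eef_pos: [0.6755, 0.0733, 0.1208]
eef_rot: [-0.497, 0.506, -0.494, -0.503]
contact_force: [0.5, -0.4, -0.0]
gripper_width: 0.0003
```

```bash
python3 go.py .4035 -.3395 .12 168; python3 look.py w16
```

```text
t 37.23 pos [0.6755 0.0733 0.1208] jaw 91.0 q6 0.09 q1 0.11 w 0.0003 F [ 0.5 -0.4 -0. ] toolx [ 0.007  0.    -1.   ]
 twist(5deg) [-3.339e+01 -1.200e-01  2.000e-02]  newframe shift cm [  0.08 -18.03  46.03]  | curframe [ -0.12  27.95 -40.78]
 twist(5deg) [2.61 0.01 0.08]  newframe shift cm [  0.08  18.03 -46.03]  | curframe [ -0.12  27.95 -40.78]
```

View pics/w16.png

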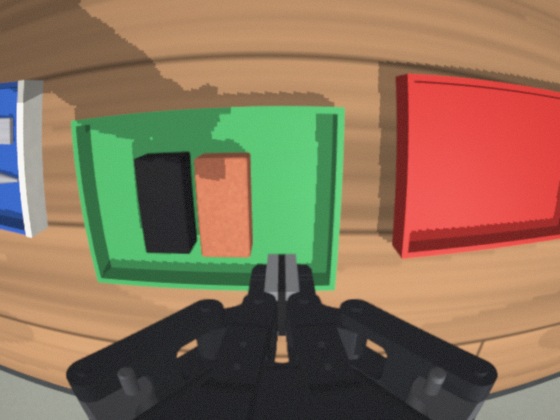

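Both blocks are side by side in the green tray, at (165,203) and (224,206), with a small gap. The offcut is next.

Emit:
arm_command([
  {"xyz": [0,0.8,-1.1],"twist": [0,0,0]},
  {"xyz": [0,1.7,-2.5],"twist": [0,0,0]},
  {"xyz": [0,1.7,-2.5],"twist": [0,0,0]},
  {"xyz": [0,1.7,-2.5],"twist": [0,0,0]},
  {"xyz": [0,1.7,-2.5],"twist": [0,0,0]},
  {"xyz": [0,1.7,-2.5],"twist": [0,0,0]},
  {"xyz": [0,1.7,-2.5],"twist": [0,0,0]},
  {"xyz": [0,1.7,-2.5],"twist": [0,0,0]},
  {"xyz": [0,1.7,-2.5],"twist": [0,0,0]},
  {"xyz": [0,1.7,-2.5],"twist": [0,0,0]},
  {"xyz": [0,1.7,-2.5],"twist": [0,0,0]},
  {"xyz": [0,1.7,-2.5],"twist": [0,0,0]},
  {"xyz": [0,1.7,-2.5],"twist": [0,0,0]},
  {"xyz": [0,1.7,-2.5],"twist": [0,0,0]},
  {"xyz": [0,1.7,-2.5],"twist": [0,0,0]},
  {"xyz": [0,1.7,-2.5],"twist": [0,0,0]},
  {"xyz": [0,1.6,-2.2],"twist": [0,0,0]},
  {"xyz": [0,0,0],"twist": [1,0,0]},
  {"xyz": [0,0,0],"twist": [1,0,0]},
  {"xyz": [0,0,0],"twist": [0.8,0,0]},
], hand=95)

```text
t: 38.95
eef_pos: [0.4008, -0.3404, 0.1147]
eef_rot: [0.554, -0.438, 0.555, 0.439]
contact_force: [0.6, -0.3, 0.3]
gripper_width: 0.0808
```

Emit:
arm_command([
  {"xyz": [0,0,0],"twist": [0,0,0]},
  {"xyz": [0,0,0],"twist": [0,0,0]},
])

```text
t: 39.12
eef_pos: [0.4014, -0.34, 0.1149]
eef_rot: [0.553, -0.441, 0.553, 0.441]
contact_force: [-0.1, 1.0, 0.4]
gripper_width: 0.0813
```

```bash
python3 go.py .4035 -.3395 .004 167; python3 look.py w17
```

```text
t 39.12 pos [ 0.4014 -0.34    0.1149] jaw 77.2 q6 -0.48 q1 -0.70 w 0.0813 F [-0.1  1.   0.4] toolx [-0.001  0.001 -1.   ]
 twist(5deg) [-3.597e+01  2.000e-02  1.000e-02]  newframe shift cm [11.09  0.19 -0.09]  | curframe [11.09 -0.2   0.09]
 twist(5deg) [ 0.03  0.   -0.01]  newframe shift cm [11.09 -0.19  0.09]  | curframe [11.09 -0.2   0.09]
```

View pics/w17.png

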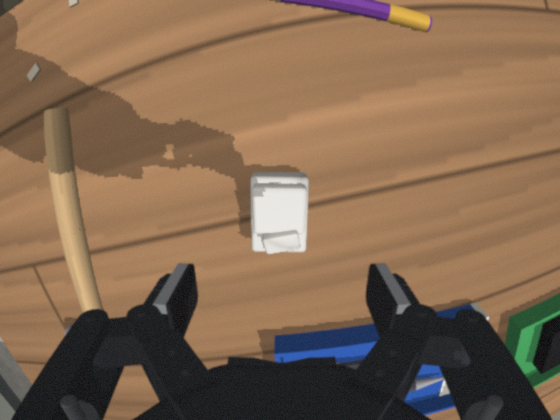

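The offcut is centred and aligned at (279,212). The hammer handle on the left at (70,210) leaves room if I open less.

Emit:
arm_command([
  {"xyz": [0.5,-0.2,0.05],"twist": [0,0,0]},
  {"xyz": [1,0,0],"twist": [0,0,0]},
  {"xyz": [2,0,0],"twist": [0,0,0]},
  {"xyz": [2.5,0,0],"twist": [0,0,0]},
  {"xyz": [2.5,0,0],"twist": [0,0,0]},
  {"xyz": [1.5,0,0],"twist": [0,0,0]},
  {"xyz": [0.8,0,0],"twist": [0,0,0]},
  {"xyz": [0.3,0,0],"twist": [0,0,0]},
  {"xyz": [0,0,0],"twist": [0,0,0]},
], hand=75)

```text
t: 39.92
eef_pos: [0.4035, -0.34, 0.0037]
eef_rot: [0.553, -0.44, 0.553, 0.441]
contact_force: [0.5, 0.1, 0.8]
gripper_width: 0.0641
```

Emit:
arm_command([
  {"xyz": [0,0,0],"twist": [0,0,0]},
  {"xyz": [0,0,0],"twist": [0,0,0]},
  {"xyz": [0,0,0],"twist": [0,0,0]},
  {"xyz": [0,0,0],"twist": [0,0,0]},
  {"xyz": [0,0,0],"twist": [0,0,0]},
  {"xyz": [0,0,0],"twist": [0,0,0]},
  {"xyz": [0,0,0],"twist": [0,0,0]},
], hand=0)

```text
t: 40.5
eef_pos: [0.4044, -0.3409, 0.0055]
eef_rot: [0.553, -0.441, 0.553, 0.439]
contact_force: [-0.8, 0.7, 6.4]
gripper_width: 0.0431
```

Emit:
arm_command([
  {"xyz": [-1,0,0],"twist": [0,0,0]},
  {"xyz": [-2,0,0],"twist": [0,0,0]},
  {"xyz": [-2.5,0,0],"twist": [0,0,0]},
  {"xyz": [-2.5,0,0],"twist": [0,0,0]},
  {"xyz": [-2.5,0,0],"twist": [0,0,0]},
  {"xyz": [-1,0,0],"twist": [0,0,0]},
  {"xyz": [0,0,0],"twist": [0,0,0]},
])

```text
t: 41.08
eef_pos: [0.4048, -0.3413, 0.122]
eef_rot: [0.554, -0.442, 0.553, 0.439]
contact_force: [0.9, -0.4, -2.4]
gripper_width: 0.0428
```

```bash
python3 go.py .638 .280 .12; python3 look.py w18
```

```text
t 41.08 pos [ 0.4048 -0.3413  0.122 ] jaw 77.0 q6 -0.47 q1 -0.70 w 0.0428 F [ 0.9 -0.4 -2.4] toolx [ 0.004 -0.003 -1.   ]
 twist(5deg) [ 0.   -0.03  0.05]  newframe shift cm [ 0.2  -8.77 65.78]  | curframe [ 0.09 -8.77 65.78]
 twist(5deg) [-36.    -0.07  -0.04]  newframe shift cm [  0.2    8.77 -65.78]  | curframe [ 0.09 -8.77 65.78]
```

View pics/w18.png

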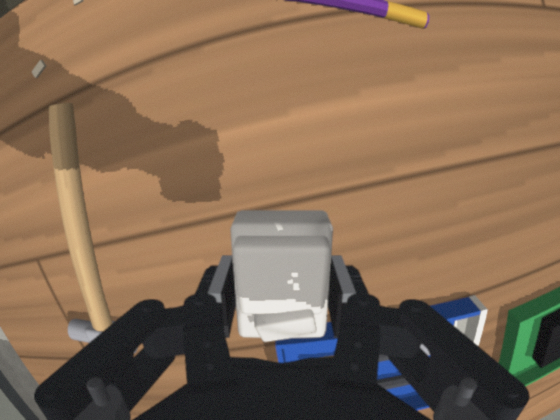

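The offcut is held firmly at (282,275). I'll carry it to the red tray.

Emit:
arm_command([
  {"xyz": [0,-0.2,1.3],"twist": [0,0,0]},
  {"xyz": [0,-0.37,2.7],"twist": [0,0,0]},
  {"xyz": [0,-0.37,2.7],"twist": [0,0,0]},
  {"xyz": [0,-0.37,2.7],"twist": [0,0,0]},
  {"xyz": [0,-0.37,2.7],"twist": [0,0,0]},
  {"xyz": [0,-0.37,2.7],"twist": [0,0,0]},
  {"xyz": [0,-0.37,2.7],"twist": [0,0,0]},
  {"xyz": [0,-0.37,2.7],"twist": [0,0,0]},
  {"xyz": [0,-0.37,2.7],"twist": [0,0,0]},
  {"xyz": [0,-0.37,2.7],"twist": [0,0,0]},
  {"xyz": [0,-0.37,2.7],"twist": [0,0,0]},
  {"xyz": [0,-0.37,2.7],"twist": [0,0,0]},
  {"xyz": [0,-0.37,2.7],"twist": [0,0,0]},
  {"xyz": [0,-0.37,2.7],"twist": [0,0,0]},
  {"xyz": [0,-0.37,2.7],"twist": [0,0,0]},
  {"xyz": [0,-0.37,2.7],"twist": [0,0,0]},
  {"xyz": [0,-0.37,2.7],"twist": [0,0,0]},
  {"xyz": [0,-0.37,2.7],"twist": [0,0,0]},
  {"xyz": [0,-0.37,2.7],"twist": [0,0,0]},
  {"xyz": [0,-0.37,2.7],"twist": [0,0,0]},
])

```text
t: 42.8
eef_pos: [0.5911, 0.1578, 0.117]
eef_rot: [0.552, -0.44, 0.554, 0.441]
contact_force: [0.3, 0.4, -2.0]
gripper_width: 0.0427
```

Emit:
arm_command([
  {"xyz": [0,-0.37,2.7],"twist": [0,0,0]},
  {"xyz": [0,-0.37,2.7],"twist": [0,0,0]},
  {"xyz": [0,-0.37,2.7],"twist": [0,0,0]},
  {"xyz": [0,-0.37,2.7],"twist": [0,0,0]},
  {"xyz": [0,-0.2,1.5],"twist": [0,0,0]},
  {"xyz": [0,0,0],"twist": [-1,0,0]},
  {"xyz": [0,0,0],"twist": [-1,0,0]},
  {"xyz": [0,0,0],"twist": [-1,0,0]},
  {"xyz": [0,0,0],"twist": [-0.5,0,0]},
  {"xyz": [0,0,0],"twist": [0,0,0]},
  {"xyz": [0,0,0],"twist": [0,0,0]},
])

```text
t: 43.72
eef_pos: [0.6351, 0.2723, 0.1173]
eef_rot: [0.479, -0.519, 0.481, 0.519]
contact_force: [1.0, 0.6, -2.9]
gripper_width: 0.0427
```

```bash
python3 go.py .638 .280 .011 4.7; python3 look.py w19
```

```text
t 43.72 pos [0.6351 0.2723 0.1173] jaw 94.4 q6 0.33 q1 0.41 w 0.0427 F [ 1.   0.6 -2.9] toolx [-0.003 -0.001 -1.   ]
 twist(5deg) [-0.05 -0.01 -0.03]  newframe shift cm [10.63 -0.35  0.74]  | curframe [10.63 -0.37  0.75]
 twist(5deg) [ 3.595e+01 -5.000e-02  2.000e-02]  newframe shift cm [10.63  0.35 -0.74]  | curframe [10.63 -0.37  0.75]
```

View pics/w19.png

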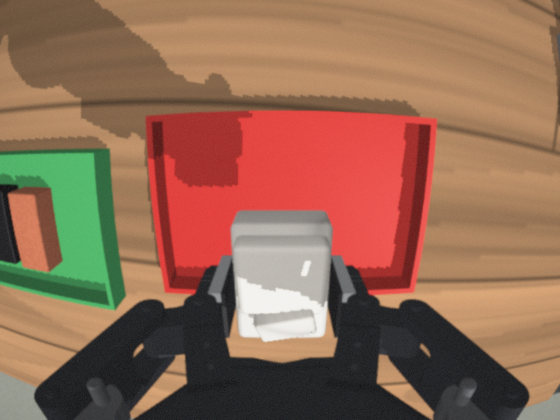

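The offcut is over the middle of the red tray, whose rim runs x 147–435 px and y 117–293 px. I'll lower it.

Emit:
arm_command([
  {"xyz": [1,-0.2,0.5],"twist": [0,0,0]},
  {"xyz": [2,0,0],"twist": [0,0,0]},
  {"xyz": [2.5,0,0],"twist": [0,0,0]},
  {"xyz": [2,0,0],"twist": [0,0,0]},
  {"xyz": [1.4,0,0],"twist": [0,0,0]},
  {"xyz": [0.8,0,0],"twist": [0,0,0]},
  {"xyz": [0.5,0,0],"twist": [0,0,0]},
  {"xyz": [0.2,0,0],"twist": [0,0,0]},
  {"xyz": [0.1,0,0],"twist": [0,0,0]},
  {"xyz": [0.1,0,0],"twist": [0,0,0]},
  {"xyz": [0,0,0],"twist": [0,0,0]},
  {"xyz": [0,0,0],"twist": [0,0,0]},
])

```text
t: 44.77
eef_pos: [0.6383, 0.2774, 0.014]
eef_rot: [-0.48, 0.519, -0.48, -0.519]
contact_force: [0.2, 0.2, -2.0]
gripper_width: 0.0429
```

Emit:
arm_command([
  {"xyz": [0,0,0],"twist": [0,0,0]},
  {"xyz": [0,0,0],"twist": [0,0,0]},
  {"xyz": [0,0,0],"twist": [0,0,0]},
  {"xyz": [0,0,0],"twist": [0,0,0]},
  {"xyz": [0,0,0],"twist": [0,0,0]},
], hand=75)

```text
t: 45.18
eef_pos: [0.6381, 0.2772, 0.0135]
eef_rot: [-0.48, 0.519, -0.48, -0.519]
contact_force: [0.1, 0.2, -0.7]
gripper_width: 0.0642
```

Emit:
arm_command([
  {"xyz": [-0.5,0,0],"twist": [0,0,0]},
  {"xyz": [-1,0,0],"twist": [0,0,0]},
  {"xyz": [-2,0,0],"twist": [0,0,0]},
  {"xyz": [-3,0,0],"twist": [0,0,0]},
  {"xyz": [-3,0,0],"twist": [0,0,0]},
  {"xyz": [-3,0,0],"twist": [0,0,0]},
  {"xyz": [-2,0,0],"twist": [0,0,0]},
  {"xyz": [0,1.5,1],"twist": [0,0,0]},
  {"xyz": [0,2.5,1.5],"twist": [0,0,0]},
  {"xyz": [0,2.5,1.5],"twist": [0,0,0]},
  {"xyz": [0,2.5,1.5],"twist": [0,0,0]},
  {"xyz": [0,2.5,1.5],"twist": [0,0,0]},
  {"xyz": [0,2.5,1.5],"twist": [0,0,0]},
  {"xyz": [0,2.5,1.5],"twist": [0,0,0]},
  {"xyz": [0,2.5,1.5],"twist": [0,0,0]},
  {"xyz": [0,2.5,1.5],"twist": [0,0,0]},
  {"xyz": [0,0,0],"twist": [0,0,0]},
  {"xyz": [0,0,0],"twist": [0,0,0]},
])

```text
t: 46.68
eef_pos: [0.4123, 0.3907, 0.1596]
eef_rot: [-0.48, 0.52, -0.479, -0.52]
contact_force: [1.3, 1.0, 0.4]
gripper_width: 0.0641
```

```bash
python3 go.py .638 .280 .011; python3 look.py t20 top; python3 look.py s20 scene; python3 -c "
import cv2
a=cv2.imread('pics/t20.png')[105:245,130:420];cv2.imwrite('pics/t20b.png',cv2.resize(a,None,fx=2.7,fy=2.7,interpolation=cv2.INTER_CUBIC))"
```

```text
t 46.68 pos [0.4123 0.3907 0.1596] jaw 94.7 q6 0.68 q1 0.76 w 0.0641 F [1.3 1.  0.4] toolx [ 0.001  0.001 -1.   ]
 twist(5deg) [-0.    0.01  0.01]  newframe shift cm [ 14.86 -21.59 -12.87]  | curframe [ 14.87 -21.57 -12.88]
 twist(5deg) [ 3.6e+01  2.0e-02 -1.0e-02]  newframe shift cm [14.86 21.59 12.87]  | curframe [ 14.87 -21.57 -12.88]
```

View pics/t20b.png

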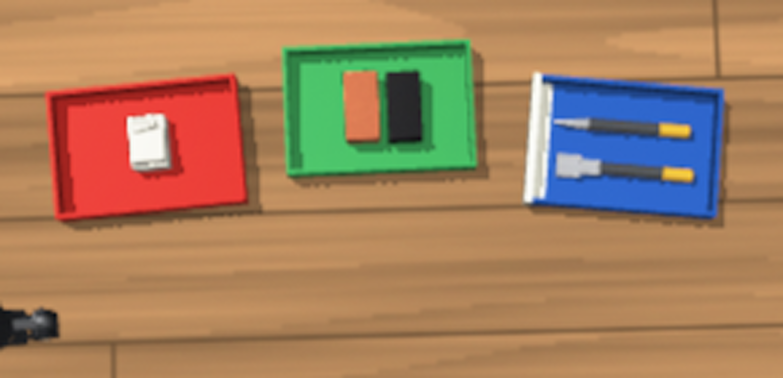

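View pics/s20.png

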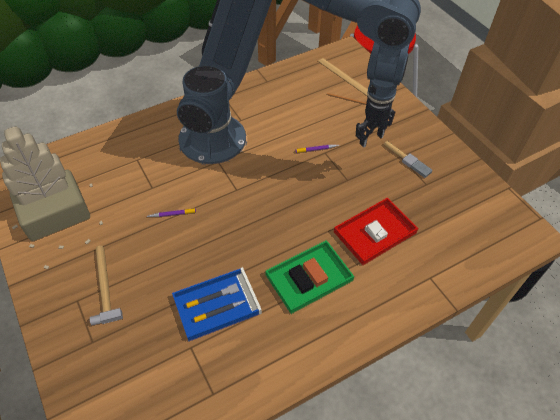

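The top crop shows the offcut at (149,142) in the red tray, the blocks at (362,106) and (404,106) in the green tray, and the chisels at (625,127) and (625,168) in the blue tray, cutting ends at the white end. The scene view agrees, and the hammer and brush have not moved.

```bash
python3 -c "
from cell import robot
print(robot.close_job())"
```

```text
the job is handed in; nothing more can be done
None
```

The job is done and handed in at about 47 s of the 131 s limit.

- **Blue tray:** both chisels lie side by side along its length, cutting ends towards the white end. I placed the point chisel first, then the flat one.
- **Green tray:** both rubbing blocks lie flat next to each other. After releasing the orange block I pushed it towards the dark one with the shut fingers, which left a gap of about 8 mm.
- **Red tray:** the offcut sits near the middle of the floor.

**Last checks:** the final top and scene pictures show all five pieces in the right trays. The hammer, brush and purple look-alikes are where they were at the start. The gripper is open and clear of everything, and the highest contact force I read was about 10 N. I judged the pieces flat and at rest by eye from these pictures and did not measure their final heights.

**One disagreement:** two wrist views put the blue tray's centre about 5 mm apart. The white area also appears to begin in front of the wall rather than at its foot. By the lower estimate the point chisel's tip is still about 20 mm clear of the wall.

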